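Stack the slotted plates on the clamp spindle and lock them with the cross pin

ROBOT

A 6-joint arm with a two-finger parallel gripper is mounted at the origin on the work surface. World frame = base frame: x ahead of the robot, y to its left, z up, the work surface at z = 0. Lengths are in mm, angles in rad, forces in N, time in s.
With the tool pointing down it reaches from about 350 to 975 mm from the base axis. Payload 7.1 kg.
Tool frame: the origin (TCP) lies on the mounting face of the last link; the fingertips stand 182 mm ahead of it and the grasp point (between the pads) lies 163 mm ahead of it; z points along the fingers, y is the direction in which the jaws open and shut (so a half turn about z gives the same grasp; the last joint's range is limited). The gripper opens to 88 mm and grips with 3 to 60 N. Pads are 20 mm wide; open, the fingers measure 115 mm over their backs; the gripper's body (75 mm by 178 mm) begins 61 mm behind the grasp point.
Start: joints at [1.309, 0.423, 1.63, -0, 1.089, -0.019], TCP at [150.232, 606.66, 404.675] pointing down, gripper open.
Joint ranges: [-3, 3], [-0.9, 2.11], [0.09, 2.58], [-1.31, 4.45], [0.11, 2.69], [-2.54, 2.54]. Speed limits (rad/s): [2.39, 2.39, 3.01, 3.14, 3.14, 3.14].

INTERFACE

Orientations are given as a rotation vector (axis times angle).
In Python, from workcell import ctrl, optics, nets gives the robot as it stands.
- The arm moves only by the tool send_rows, never from a script. Its argument "rows" is a list of rows, each an object with "offset": the shift along the tool's x, y, z in m, a list of three; "twist": the turn, a rotation vector about the tool's x, y, z in degrees, a list of three. A call has exactly 5 rows; each row shifts and turns the pose as measured when the row begins, along the tool's axes as they then stand; what a row does not reach is not made up. A row lasts 1/12 s, in which the tool goes at most 41.7 mm and 7.16 degrees, less where a joint would pass 70% of its speed; a pose out of reach is approached as far as the arm can. A call is refused whole if a number of a shift passes 0.0417 or a number of a turn 7.16, either way. A call with a gripper value outside its range is refused whole. "gripper" is the finger opening in m, from 0 to 0.0878, set as the call begins (left out, the last holds). The fingers move at their own pace and stop on an object; the grip force is fixed at half the most. Time passes only in rows, so rows that do not move let the fingers close, or fill a call up. It gives the time, the measured TCP pose, the force and the opening at its end, in the units of the state.
- ctrl.get_obs(): the state, without advancing time (a new reading comes with each control period).
- optics.get_image(name): name is "side" or "top" or "wrist"; returns (picture, depth): 480x640x3 uint8, blue, green, red; 480x640 float32, mm along the optical axis (not along the pixel's ray), 0 where there is no reading.
- optics.camera_info(name): a dict with "K" (3x3 intrinsics, pixels), "k1" (the pictures are not rectified: a ray, as slopes to the right and down, at radius r is drawn at 1 + k1 r^2 times it, then the intrinsics apply), "pose" (4x4, takes a point from camera to world coordinates). Camera axes: x right, y down, z forward; pixel columns grow to the right and rows downward; lengths in mm; the calibration is good to about 2 mm. A picture is of the moment at which its call begins: read the wrist's pose just before it. camera_info takes no time and is no camera call; for the wrist camera it gives the pose at the moment of the call.
- ctrl.close_job(): hands the job in, once; it reports no verdict.
Trained networks look in the newest picture that a camera, given by its name, has taken for a name from the list of things; names that differ only in an ending like _2 or _b are one class to them, and where a whole thing is asked for, a point or a joint stands for the part that bears it (a point fixed in the world has none). Each returns a list of dicts, best first, with "conf" (0 to 1); they miss things now and then, are a little off and sometimes report something else, mostly with a low value. They report only what shows in the picture. A call takes as long as a camera call. They do not tell look-alikes from the thing itself.
- nets.spot_in(camera, label): "extent" ([left, top, right, bottom] in pixels, round what is visible of it).
- nets.spot_point(camera, label): "position" ([column, row] in pixels: a listed point, or the origin of a listed thing).
The state is a dict: "t": time; "qpos": joint angles; "qvel": joint speeds; "joint_torque": joint torques, N m; "ee_pos": TCP position; "orientation": TCP orientation; "ft_force": force on the tool from outside, world axes, zero at the start; "moment": the same for the moment, N m; "width": finger opening in mm.
Only numpy, scipy, OpenCV 4.12 (cv2) and the standard library are available. Lean on these libraries where they do the work, as an engineer would, in place of code of your own. Each camera call takes 0.05 s, during which the arm holds its last target. There are 200 camera calls.

TASK

Load the clamp spindle of the loading station: slide the plate with the wide slot along the deck and forward until it drops flat into the well round the spindle's thick foot, then slide the plate with the narrow slot onto it round the spindle's neck, fully home. Do not lift the plates off; push them along. Then lock the stack with the T-handled pin, pushed through the eye of the spindle from either side across the top plate until its tip reaches the plate's far edge, and leave the bottle, the steel disc and the beaker where they stand.

Things in the scene. Friction and masses are not known exactly. Their poses are not given: they have to be found in the camera images.
- station: Fixed dark metal loading station: a long raised staging deck with rails (point deck), in front of its middle a sunken well (point well) with a steel spindle. Origin: on the table under the spindle's axis; x points forward from deck to spindle (roughly away from the robot), y along the deck, z up. Figures in mm below are in this frame.
- deck (a point): Middle of the staging deck's flat top (-94, 0, 27). Deck: x -142 to -45, y -190 to 190, ends open. A rear rail (x -142 to -136, top z 32) and front rails (x -52 to -47, top z 33, only where |y| > 58) make a lane 84 wide along y. The middle gap between the front rails, flared from about 110 to 94 wide, leads forward into the well.
- well (a point): Middle of the well's floor (0, 0, 10), 17 below the deck: x -45 to 55, between side walls at |y| 47 to 52 (top z 32), front end open; beyond the walls the table is bare. The spindle stands here: round foot 36 in diameter, z 10 to 25; above it a flat-sided neck 16 wide in y, 28 long in x, to z 64.5.
- eye (a point): Centre of the spindle's eye (0, 0, 48.5): a square hole 16 x 16 mm that runs along the station's y through the 16 mm thick neck. Its lower edge (z 40.5) is 1.5 below the top of the stacked plates (z 42). Axes as the station's.
- wide_slot_plate: Flat U-shaped aluminium plate 80 (x) x 90 (y) x 16 mm, 0.2-0.35 kg; slot 42 wide, open to +x, ending 20 behind the origin (middle of the outline, underside). Loose in the deck's lane left or right of the middle, slot facing forward. Only this one passes the foot. Going in it tips nose down and drops once its origin is past x -5. Home: origin about 2 ahead of the axis, z 10.
- narrow_slot_plate: Same plate in outline, thickness, material and origin, but its slot is 24 mm wide and ends 16 behind the origin. In the lane on the other side of the middle (which is where varies). It fits only the neck, so it comes second, on top of the wide-slot plate; pushed in first it blocks the other. Home: origin about 2 ahead of the axis, z 26.
- pin: Steel pin, 80 g: rod 10 mm in diameter along +x with tapered tip, black T handle (bar 12 in diameter, 50 long, along y). Origin: on the rod's axis at the handle bar's middle; the tip is at 145. Lies level in its rest, axis 37 mm above the table; the rod is bare from the handle to 35 mm from the origin. Locked, it lies on the top plate, axis at z 47.
- pin_tip (a point): Tip of the pin, 145 mm from the pin's origin along its x.
- pin_rest: Fixed grey rest: base 100 x 50 x 8 mm (long along x), two notched uprights 35 mm either side of its origin, 44 mm tall, that carry the pin; the pin lifts straight up out of it. Origin: centre of the underside.
- bottle: Bystander: white bottle 60 mm in diameter, about 140 mm tall, standing to one side of the spindle, in the way of the pin from that side. Origin: centre of its base.
- disc: Bystander: steel disc 64 mm in diameter, 14 mm tall, lying on the table on the other side of the spindle; low enough to work above. Origin: centre of its base.
- beaker: Bystander: glass beaker 68 mm in diameter, 85 mm tall. Origin: centre of its base.
There are look-alikes about, which are no part of the job. Leave any blue, orange or yellow look-alike of the wide_slot_plate alone.

How it is judged (in metres and radians):
On the way, in this order (a step that is already met when the one before it is completed fails the run):
1. the wide-slot plate lies flat in the well round the spindle's foot (x of wide_slot_plate in the frame of station between -0.008 and 0.009 m and y of wide_slot_plate in the frame of station between -0.008 and 0.008 m and z of wide_slot_plate in the frame of station between 0.006 and 0.014 m and angle between wide_slot_plate's own z axis and vertical below 0.06 rad), for 0.2 s.
2. the narrow-slot plate lies flat on it round the neck (all of step 1 and x of narrow_slot_plate in the frame of station between -0.008 and 0.009 m and y of narrow_slot_plate in the frame of station between -0.008 and 0.008 m and z of narrow_slot_plate in the frame of station between 0.022 and 0.03 m and angle between narrow_slot_plate's own z axis and vertical below 0.06 rad), for 0.2 s.
At the end, for the whole second after the job is handed in: Wide-slot plate flat on the well floor, narrow-slot plate flat on it, each within 8 mm of the spindle axis (x, y), 4 mm of its height and 0.06 rad of level; pin through the eye, its tip at least 35 mm past the eye's centre; all released and at rest (all of step 2 and x of eye in the frame of pin between 0.03 and 0.11 m and y of eye in the frame of pin between -0.009 and 0.009 m and z of eye in the frame of pin between -0.009 and 0.009 m and linear speed of each of wide_slot_plate, narrow_slot_plate, pin below 0.02 m/s); the robot touches nothing.
It fails at once if the bottle is shifted by more than 25 mm or knocked over (distance of bottle from where it was at the start of the episode above 0.025 m or angle between bottle's own z axis and vertical above 0.4 rad).
It fails at once if the disc is shifted by more than 25 mm or knocked over (distance of disc from where it was at the start of the episode above 0.025 m or angle between disc's own z axis and vertical above 0.4 rad).
It fails at once if the beaker is shifted by more than 25 mm or knocked over (distance of beaker from where it was at the start of the episode above 0.025 m or angle between beaker's own z axis and vertical above 0.4 rad).
It fails at once if a plate is lifted more than 35 mm above the deck (z of any of wide_slot_plate, narrow_slot_plate in the frame of station above 0.062 m).
It also fails if it takes over 72 s, if anything falls off the work surface, if the arm or the gripper's body presses on something with over 40 N, if the wrist force passes 120 N, or if a joint passes its speed limit or range.

## Working session

There is one attempt and no reset: what is moved stays moved. The work goes in short steps, Python scripts to look and compute and a tool call to move; the robot and the scene stay as the last step left them, time stands still between calls to the robot, and variables do not carry over. Pictures are saved under pics/ and viewed, about 8 in all and at most 12, crops included, and the job is handed in when it is done.

Besides the shell and the picture viewer there is one more tool, called after "Request:" as a command line: name --argument value ..., lists and objects as JSON in quotes. send_rows: Moves the arm, as the interface text tells. Its arguments: {"type":"object","properties":{"rows":{"type":"array"},"gripper":{"type":"number"}},"required":["rows"]}

```bash
mkdir -p pics; cat > h.py <<'E'
import numpy as np, cv2
from scipy.spatial.transform import Rotation as R
from workcell import ctrl, optics, nets
def w(cam,uv,z=None,depth=None,info=None):
    i=info or optics.camera_info(cam);K=np.array(i["K"],float);P=np.array(i["pose"],float)
    uv=np.atleast_2d(np.array(uv,float))
    d=np.c_[(uv[:,0]-K[0,2])/K[0,0],(uv[:,1]-K[1,2])/K[1,1]]
    s=d.copy()
    for _ in range(20): s=d/(1+i["k1"]*(s**2).sum(1,keepdims=True))
    r=np.c_[s,np.ones(len(s))]
    if depth is not None: return (r*np.array(depth)[:,None])@P[:3,:3].T+P[:3,3]
    rw=r@P[:3,:3].T; t=(z-P[2,3])/rw[:,2]
    return P[:3,3]+rw*t[:,None]
def px(cam,pts,info=None):
    i=info or optics.camera_info(cam);K=np.array(i["K"],float);P=np.array(i["pose"],float)
    c=(np.atleast_2d(pts)-P[:3,3])@P[:3,:3]; s=c[:,:2]/c[:,2:]
    s=s*(1+i["k1"]*(s**2).sum(1,keepdims=True)); return s*[K[0,0],K[1,1]]+[K[0,2],K[1,2]]
def snap(cam,name):
    im,d=optics.get_image(cam); cv2.imwrite(f"pics/{name}.png",im); np.savez(f"pics/{name}.npz",d=d,im=im); return im,d
E
python3 - <<'E'
from h import *
for c in("top","side"):
    im,d=snap(c,c+"0"); i=optics.camera_info(c); print(c,np.round(i["K"],1).tolist(),i["k1"],np.round(i["pose"],3).tolist())
    for l in["deck","well","eye","wide_slot_plate","narrow_slot_plate","pin","pin_tip","pin_rest","bottle","disc","beaker"]:
        for r in nets.spot_point(c,l)[:4]: print(l,np.round(r["position"]),round(r["conf"],2),end=" | ")
        print()
print(ctrl.get_obs())
E
```

```text
top [[435.5, 0.0, 316.5], [0.0, 435.5, 242.4], [0.0, 0.0, 1.0]] -0.06506407709434504 [[-0.002, -0.99, 0.144, 394.619], [-1.0, 0.003, 0.006, 83.533], [-0.006, -0.144, -0.99, 946.329], [0.0, 0.0, 0.0, 1.0]]
deck [369. 253.] 0.84 | deck [195. 234.] 0.75 | deck [309. 186.] 0.18 | 
well [378. 214.] 0.67 | well [206. 298.] 0.4 | 
eye [377. 212.] 0.63 | 
wide_slot_plate [270. 362.] 0.93 | wide_slot_plate [340. 134.] 0.67 | wide_slot_plate [404. 144.] 0.64 | wide_slot_plate [321. 242.] 0.57 | 
narrow_slot_plate [427. 267.] 0.81 | narrow_slot_plate [444. 216.] 0.75 | 
pin [209. 300.] 0.89 | 
pin_tip [201. 234.] 0.68 | pin_tip [378. 209.] 0.6 | pin_tip [428. 268.] 0.54 | 
pin_rest [207. 266.] 0.85 | 
bottle [308. 185.] 0.64 | 
disc [446. 218.] 0.82 | 
beaker [248. 161.] 0.61 | 
side [[567.3, 0.0, 322.9], [0.0, 567.3, 239.3], [0.0, 0.0, 1.0]] -0.12799879647354773 [[0.986, -0.121, 0.113, 406.052], [-0.166, -0.707, 0.688, -760.115], [-0.003, -0.697, -0.717, 932.051], [0.0, 0.0, 0.0, 1.0]]
deck [312. 288.] 0.83 | 
well [358. 291.] 0.74 | 
eye [355. 282.] 0.66 | 
wide_slot_plate [200. 231.] 0.91 | 
[... 345 characters left out ...]
r [381. 200.] 0.72 | 
{'t': 1.2, 'qpos': array([ 1.30902054e+00,  4.23087945e-01,  1.62991549e+00,  3.30889907e-05,
        1.08861730e+00, -1.89793065e-02]), 'qvel': array([-1.16562146e-03,  3.38586527e-04,  2.44667089e-05,  8.37223471e-04,
       -9.73000600e-04, -4.47423368e-04]), 'joint_torque': array([ 1.15093506e-03, -5.44574153e+01, -2.74052382e+01,  6.44619414e-02,
        1.65415008e-02, -1.84991751e-05]), 'ee_pos': array([150.2137369 , 606.65479385, 404.67649602]), 'orientation': array([-3.80467674e-01, -3.11843577e+00,  3.72404863e-05]), 'ft_force': array([-0.16184134,  0.7405898 , -0.38919124]), 'moment': array([-0.05745494,  0.01584654, -0.02081398]), 'width': 87.97695559079371}
```

View pics/top0.png

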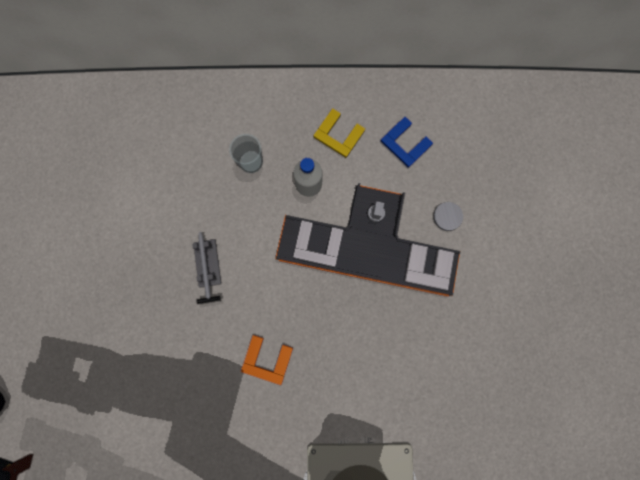

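View pics/side0.png

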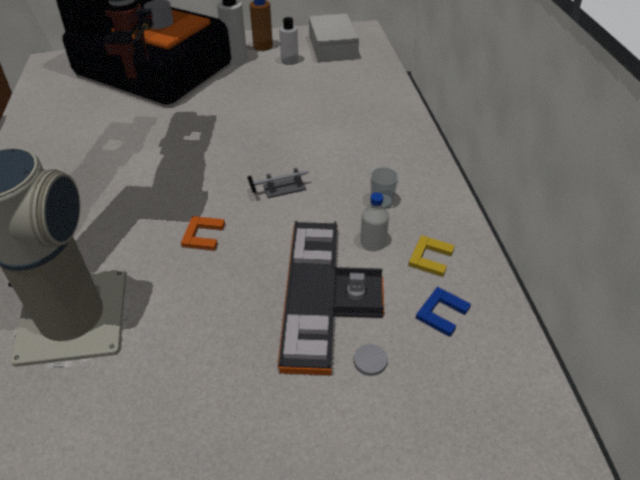

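The top picture shows the wide-slot plate at (320,243) on the left (+y) side of the lane and the narrow one at (430,267) on the right. The spindle is at (377,212), with the bottle on the left and the disc on the right. The side picture agrees. The pin must therefore come from the disc side (-y).

```bash
cat > fit.py <<'E'
from h import *
from scipy.optimize import minimize
f=np.load("pics/top0.npz");d=f["d"];im=f["im"];I=optics.camera_info("top")
v,u=np.mgrid[0:480,0:640]; ok=d.ravel()>0
P=w("top",np.c_[u.ravel(),v.ravel()],depth=d.ravel(),info=I).reshape(480,640,3)
roi=(u>260)&(u<475)&(v>175)&(v<305)&(d>0)
g=im.astype(int).sum(2)
print("z table med",np.median(P[300:340,330:480,2]))
T=P[roi]; G=g[roi]
obs=(T[:,2]>6)|(G<150)
near=~((np.hypot(u-308,v-180)<24)|(np.hypot(u-446,v-217)<20))[roi]
T=T[near];obs=obs[near]
def inside(p):
    c,s=np.cos(p[2]),np.sin(p[2]); q=T[:,:2]-p[:2]; x=q@[c,s]; y=q@[-s,c]
    sd=lambda x0,x1,y1: np.minimum(np.minimum(x-x0,x1-x),y1-abs(y))
    return np.maximum(sd(-142,-45,190),sd(-50,55,52))
L=lambda p: -np.mean((2*obs-1)*np.tanh(inside(p)/4))
b=min((minimize(L,[478+dx,-50+dy,-.2],method="Nelder-Mead",options=dict(initial_simplex=np.array([[478+dx,-50+dy,-.2],[490+dx,-50+dy,-.2],[478+dx,-35+dy,-.2],[478+dx,-50+dy,-.15]]))) for dx in(-20,0,20) for dy in (-20,20)),key=lambda r:r.fun)
print("station",b.x,b.fun); S=b.x; np.save("S.npy",S)
c,s=np.cos(S[2]),np.sin(S[2]);Rz=np.array([[c,-s],[s,c]])
st=lambda p:(np.atleast_2d(p)[:,:2]-S[:2])@Rz
# plates: bright, raised
for n,x0,x1 in(("L",285,350),("R",400,465)):
    m=(u>x0)&(u<x1)&(v>210)&(v<295)&(g>360)&(P[:,:,2]>33)
    q=st(w("top",np.c_[u[m],v[m]],z=43,info=I)); print(n,m.sum(),np.percentile(q,[1,50,99],axis=0).round(1).tolist(), cv2.minAreaRect(q.astype(np.float32)))
for n,uv,z in(("eye",(377,212),48.5),("well",(378,214),10),("deck",(369,253),27),("bottle",(308,185),0),("disc",(446,218),0)): print(n,st(w("top",uv,z=z,info=I)).round(1))
for n,uv,z in(("eye",(355,282),48.5),("well",(358,291),10),("deck",(312,288),27),("bottle",(370,242),0),("disc",(368,362),0)): print("side",n,st(w("side",uv,z=z)).round(1))
for n,uv,z in(("pin",(209,300),37),("tip",(201,234),37),("rest",(207,266),0),("beaker",(248,161),0)): print(n,w("top",uv,z=z,info=I).round(1))
for n,uv,z in(("pin",(251,185),37),("tip",(309,171),37),("rest",(282,190),0),("beaker",(381,200),0)): print("side",n,w("side",uv,z=z).round(1))
print("tool axes",R.from_rotvec(ctrl.get_obs()["orientation"]).as_matrix().round(3).tolist())
# rectified view, station frame, z=27, 2px/mm
X,Y=np.meshgrid(np.arange(80,-165,-.6),np.arange(200,-200,-.6),indexing="ij")
W=np.c_[np.c_[X.ravel(),Y.ravel()]@Rz.T+S[:2],np.full(X.size,30.)]
m=px("top",W,I).reshape(*X.shape,2).astype(np.float32)
o=cv2.remap(im,m[...,0],m[...,1],cv2.INTER_CUBIC)
rc=lambda x,y:(int((200-y)/.6),int((80-x)/.6))
for a,bb in(((-142,-190),(-45,190)),((-45,-52),(55,52))): cv2.rectangle(o,rc(*a),rc(*bb),(0,255,0),1)
cv2.imwrite("pics/rect.png",o)
E
python3 fit.py
```

```text
z table med 0.5577988436008923
station [ 5.92070279e+02 -3.92858510e+01 -2.12103365e-01] -0.9350201800888633
L 984 [[-131.4, 64.8], [-102.0, 108.6], [-54.3, 152.2]] ((-110.2369613647461, 108.58154296875), (88.36021423339844, 158.37806701660156), 89.50230407714844)
R 1273 [[-131.2, -173.3], [-97.3, -129.7], [-53.6, -86.2]] ((-68.66488647460938, -134.79367065429688), (168.98475646972656, 125.71241760253906), 7.550431251525879)
eye [[-3.1  0.2]]
well [[ 2.2 -6.2]]
deck [[-88.9  -1.8]]
bottle [[ 37.3 158.8]]
disc [[  27.3 -157.1]]
side eye [[-1.7 -4. ]]
side well [[6.  4.1]]
side deck [[-89.2  -5.8]]
side bottle [[ 33.3 156.8]]
side disc [[  26.2 -160.8]]
pin [[406.  313.5  37. ]]
tip [[545.4 335.1  37. ]]
rest [[480.4 329.5   0. ]]
beaker [[719.  244.3   0. ]]
side pin [[405.2 309.5  37. ]]
side tip [[552.5 338.5  37. ]]
side rest [[480.6 320.9   0. ]]
side beaker [[716.4 242.4  -0. ]]
tool axes [[-0.971, 0.24, -0.0], [0.24, 0.971, -0.0], [0.0, -0.0, -1.0]]
```

View pics/rect.png

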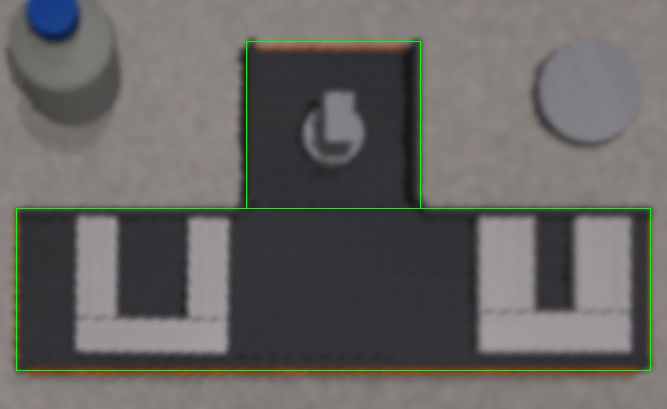

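The fitted outline matches the deck and well, and the plates are 90 wide as stated. The wide one is at y≈108.5 and the narrow one at y≈-130 (station frame). I'll move the closed fingers to the outside of the wide plate.

```bash
cat > st.py <<'E'
from h import *
S=np.load("S.npy");o=ctrl.get_obs();p=o["ee_pos"];m=R.from_rotvec(o["orientation"]).as_matrix()
c,s=np.cos(S[2]),np.sin(S[2]);q=p[:2]-S[:2]
print("t%.2f st x %.1f y %.1f tipz %.1f yerr(deg, y-axis vs st) %.2f F %s w %.1f tilt %s"%(o["t"],q@[c,s],q@[-s,c],p[2]-182,np.degrees(np.arctan2(m[1,1],m[0,1])-S[2])-90,np.round(o["ft_force"],1),o["width"],m[:2,2].round(3)))
E
echo
```

Request:
send_rows --rows '[{"offset":[-0.032,-0.0245,0.006],"twist":[0,0,-1.75]},{"offset":[-0.032,-0.0245,0.006],"twist":[0,0,0]},{"offset":[-0.032,-0.0245,0.006],"twist":[0,0,0]},{"offset":[-0.032,-0.0245,0.006],"twist":[0,0,0]},{"offset":[-0.032,-0.0245,0.006],"twist":[0,0,0]}]' --gripper 0

```text
t: 1.62
ee_pos: [279.7, 454.0, 374.9]
orientation: [0.313, 3.125, 0.014]
ft_force: [-0.3, 0.4, -0.0]
width: 58.0
```

Request:
send_rows --rows '[{"offset":[-0.032,-0.0245,0.006],"twist":[0,0,0]},{"offset":[-0.032,-0.0245,0.006],"twist":[0,0,0]},{"offset":[-0.032,-0.0245,0.006],"twist":[0,0,0]},{"offset":[-0.032,-0.0245,0.006],"twist":[0,0,0]},{"offset":[-0.032,-0.0245,0.006],"twist":[0,0,0]}]'

```text
t: 2.03
ee_pos: [414.5, 297.6, 344.3]
orientation: [0.309, 3.123, 0.018]
ft_force: [0.1, 0.3, -0.6]
width: 24.9
```

```bash
python3 st.py
```

```text
t2.03 st x -244.5 y 292.0 tipz 162.3 yerr(deg, y-axis vs st) 0.84 F [ 0.1  0.3 -0.6] w 24.9 tilt [0.004 0.011]
```

Request:
send_rows --rows '[{"offset":[-0.0297,-0.0234,0.01],"twist":[0,0,0.84]},{"offset":[-0.0297,-0.0234,0.01],"twist":[0,0,0]},{"offset":[-0.0297,-0.0234,0.01],"twist":[0,0,0]},{"offset":[-0.0297,-0.0234,0.01],"twist":[0,0,0]},{"offset":[-0.0297,-0.0234,0.01],"twist":[0,0,0]}]'

```text
t: 2.45
ee_pos: [541.8, 144.4, 293.4]
orientation: [0.334, 3.116, 0.022]
ft_force: [0.7, 1.3, 0.5]
width: 0.4
```

Request:
send_rows --rows '[{"offset":[0,0,0.012],"twist":[0,0,0]},{"offset":[0,0,0.012],"twist":[0,0,0]},{"offset":[0,0,0.012],"twist":[0,0,0]},{"offset":[0,0,0.005],"twist":[0,0,0]},{"offset":[0,0,0],"twist":[0,0,0]}]'

```text
t: 2.87
ee_pos: [545.2, 140.4, 247.8]
orientation: [0.345, 3.114, 0.022]
ft_force: [-0.7, -0.0, -0.5]
width: 0.1
```

```bash
python3 st.py; python3 -c "
from h import *
im,d=snap('wrist','w1')
S=np.load('S.npy');c,s=np.cos(S[2]),np.sin(S[2])
i=optics.camera_info('wrist')
p=np.array([[-53,63.5],[-133,63.5],[-133,153.5],[-53,153.5]]);W=np.c_[p@np.array([[c,s],[-s,c]])+S[:2],[43]*4]
q=px('wrist',W,i);cv2.polylines(im,[q.round().astype(int)],True,(0,255,0),1);cv2.imwrite('pics/w1o.png',im);print(q)"
```

```text
t2.87 st x -83.6 y 165.8 tipz 65.8 yerr(deg, y-axis vs st) -0.49 F [-0.7 -0.  -0.5] w 0.1 tilt [0.01  0.013]
[[137.70223566 320.86580253]
 [115.66603306 183.76344024]
 [287.43258495 182.18665414]
 [291.52489134 318.8358324 ]]
```

View pics/w1o.png

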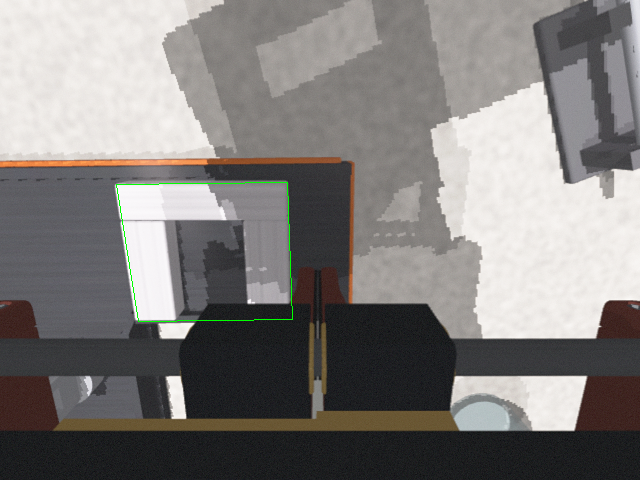

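The outline lies on the wide plate's top to within about 1 mm, corners (116,183), (287,182), (291,319). The fingers hang to its right at column ~318. A small tilt has built up, so I'll extend the helper to report tip positions and corrective twists.

```bash
cat > st.py <<'E'
from h import *
import sys
S=np.load("S.npy");o=ctrl.get_obs();p=o["ee_pos"];m=R.from_rotvec(o["orientation"]).as_matrix()
c,s=np.cos(S[2]),np.sin(S[2])
off=np.radians(float(sys.argv[1]) if len(sys.argv)>1 else 0)  # desired yaw of tool y rel. to station y
a=S[2]+off; des=np.array([[-np.cos(a),-np.sin(a),0],[-np.sin(a),np.cos(a),0],[0,0,-1]])
tw=np.degrees(R.from_matrix(m.T@des).as_rotvec()); t=p+182*m[:,2];q=t[:2]-S[:2]
print("t%.2f TIP st x %.1f y %.1f z %.1f F %s w %.1f twist-to-fix %s"%(o["t"],q@[c,s],q@[-s,c],t[2],np.round(o["ft_force"],1),o["width"],tw.round(2)))
E
python3 st.py
```

```text
t2.92 TIP st x -82.5 y 168.6 z 66.2 F [-0.6 -0.4  0.2] w 0.2 twist-to-fix [ 0.84  0.4  -0.47]
```

Request:
send_rows --rows '[{"offset":[0.0124,0.0072,0],"twist":[0.84,0.4,-0.47]},{"offset":[0,0,0.01],"twist":[0,0,0]},{"offset":[0,0,0.01],"twist":[0,0,0]},{"offset":[0,0,0.01],"twist":[0,0,0]},{"offset":[0,0,0.002],"twist":[0,0,0]}]'

```text
t: 3.33
ee_pos: [533.8, 154.3, 215.7]
orientation: [0.321, 3.121, 0.003]
ft_force: [-0.9, -0.5, 0.1]
width: 0.5
```

```bash
python3 st.py
```

```text
t3.33 TIP st x -97.0 y 177.4 z 33.7 F [-0.9 -0.5  0.1] w 0.5 twist-to-fix [0.13 0.23 0.4 ]
```

Request:
send_rows --rows '[{"offset":[0,-0.011,0],"twist":[0,0,0.3]},{"offset":[0,-0.011,0],"twist":[0,0,0]},{"offset":[0,-0.011,0],"twist":[0,0,0]},{"offset":[0,-0.011,0],"twist":[0,0,0]},{"offset":[0,-0.011,0],"twist":[0,0,0]}]'

```text
t: 3.75
ee_pos: [522.1, 96.9, 214.5]
orientation: [0.328, 3.12, 0.004]
ft_force: [0.5, 1.4, -0.4]
width: 0.5
```

Request:
send_rows --rows '[{"offset":[0,-0.011,0],"twist":[0,0,0]},{"offset":[0,-0.011,0],"twist":[0,0,0]},{"offset":[0,-0.011,0],"twist":[0,0,0]},{"offset":[0,-0.011,0],"twist":[0,0,0]},{"offset":[0,-0.008,0],"twist":[0,0,0]}]'

```text
t: 4.17
ee_pos: [506.8, 39.0, 214.4]
orientation: [-0.335, -3.12, -0.005]
ft_force: [-0.5, 1.7, 1.4]
width: 0.6
```

```bash
cat > pl.py <<'E'
# plate outline in the station frame from bright raised pixels
from h import *
import sys
cam,name,y0,y1=sys.argv[1],sys.argv[2],float(sys.argv[3]),float(sys.argv[4]); zt=float(sys.argv[5]) if len(sys.argv)>5 else 43
S=np.load("S.npy");c,s=np.cos(S[2]),np.sin(S[2])
I=optics.camera_info(cam); im,d=snap(cam,name)
v,u=np.mgrid[0:480,0:640]
P=w(cam,np.c_[u.ravel(),v.ravel()],depth=d.ravel(),info=I)
q=(P[:,:2]-S[:2])@np.array([[c,-s],[s,c]]); sat=(im.max(2).astype(int)-im.min(2)).ravel(); g=im.min(2).ravel()
k=(d.ravel()>0)&(abs(P[:,2]-zt)<6)&(q[:,1]>y0)&(q[:,1]<y1)&(q[:,0]>-150)&(q[:,0]<65)&(g>90)&(sat<40)
M=k.reshape(480,640).astype(np.uint8)
n,l,stt,_=cv2.connectedComponentsWithStats(M)
for j in range(1,n):
    if stt[j,4]>150:
        b=q[(l==j).ravel()]; print(stt[j,4],"x %.1f..%.1f y %.1f..%.1f"%(*np.percentile(b[:,0],[1,99]),*np.percentile(b[:,1],[1,99])), "rect",np.round(cv2.minAreaRect(b.astype(np.float32))[2],1),"z %.1f"%np.median(P[(l==j).ravel(),2]))
E
python3 st.py; python3 pl.py wrist w2 -60 90; python3 pl.py top t2 -60 90
```

```text
t4.17 TIP st x -100.5 y 59.1 z 32.4 F [-0.5  1.7  1.4] w 0.6 twist-to-fix [ 0.17 -0.2  -0.11]
7779 x -128.3..-79.7 y -42.9..41.3 rect 36.9 z 43.3
1557 x -58.2..-32.9 y -35.1..-9.8 rect 2.6 z 43.5
```

Request:
send_rows --rows '[{"offset":[0,0.004,-0.01],"twist":[0,0,0]},{"offset":[0,0,-0.02],"twist":[0,0,0]},{"offset":[0.01,0,-0.01],"twist":[0,0,0]},{"offset":[0.02,-0.02,0],"twist":[0,0,0]},{"offset":[0.02,-0.02,0],"twist":[0,0,0]}]' --gripper 0.05

```text
t: 4.68
ee_pos: [456.1, 15.5, 259.4]
orientation: [0.333, 3.114, 0.006]
ft_force: [0.1, 0.3, -0.4]
width: 30.4
```

Request:
send_rows --rows '[{"offset":[0.005,-0.018,0],"twist":[0,0,0]},{"offset":[0,-0.004,0],"twist":[0,0,0]},{"offset":[0,0,0],"twist":[0,0,0]},{"offset":[0,0,0.01],"twist":[0,0,0]},{"offset":[0,0,0],"twist":[0,0,0]}]'

```text
t: 5.1
ee_pos: [445.7, -5.1, 252.4]
orientation: [0.332, 3.109, 0.006]
ft_force: [-0.2, -0.1, -0.2]
width: 50.0
```

```bash
python3 st.py; python3 pl.py wrist w3 -60 90
```

```text
t5.10 TIP st x -147.6 y 3.6 z 70.4 F [-0.2 -0.1 -0.2] w 50.0 twist-to-fix [ 0.31  0.85 -0.04]
2623 x -129.6..-101.7 y -20.2..37.0 rect 1.8 z 43.2
2129 x -75.0..-41.7 y -43.1..2.3 rect 36.9 z 43.4
589 x -75.2..-55.5 y 32.5..53.8 rect 37.1 z 43.4
```

View pics/w3.png

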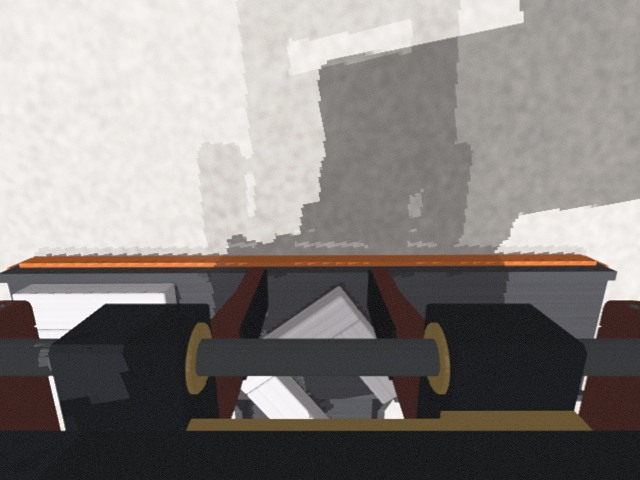

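The plate has turned by about 37° in the mid gap: its rear corner is at (340,287), where no front rail guides it. I'll back off to a vantage point where the wrist camera sees all of it.

Request:
send_rows --rows '[{"offset":[0,0,-0.03],"twist":[0.3,0.85,0]},{"offset":[-0.01,0,-0.03],"twist":[0,0,0]},{"offset":[-0.025,0,-0.025],"twist":[0,0,0]},{"offset":[-0.03,0,-0.02],"twist":[0,0,0]},{"offset":[-0.03,0,-0.01],"twist":[0,0,0]}]'

```text
t: 5.57
ee_pos: [538.4, -21.5, 366.5]
orientation: [-0.324, -3.108, 0.001]
ft_force: [0.4, -0.2, 0.1]
width: 50.2
```

Request:
send_rows --rows '[{"offset":[-0.03,0,0],"twist":[0,0,0]},{"offset":[-0.01,0,0],"twist":[0,0,0]},{"offset":[0,0,0],"twist":[0,0,0]},{"offset":[0,0,0],"twist":[0,0,0]},{"offset":[0,0,0],"twist":[0,0,0]}]' --gripper 0

```text
t: 5.98
ee_pos: [587.0, -27.9, 369.1]
orientation: [-0.321, -3.118, 0.001]
ft_force: [-0.4, -0.1, -0.3]
width: 20.2
```

```bash
cat > rect.py <<'E'
# rectified wrist view at z, station frame; 2 px/mm... with plate segmentation
from h import *
import sys
S=np.load("S.npy");c,s=np.cos(S[2]),np.sin(S[2]);Rz=np.array([[c,-s],[s,c]])
name=sys.argv[1];z=float(sys.argv[2]);y0=float(sys.argv[3]);y1=float(sys.argv[4])
I=optics.camera_info("wrist"); im,d=snap("wrist",name)
X,Y=np.meshgrid(np.arange(20,-160,-.5),np.arange(y1,y0,-.5),indexing="ij")
W=np.c_[np.c_[X.ravel(),Y.ravel()]@Rz.T+S[:2],np.full(X.size,z)]
m=px("wrist",W,I).reshape(*X.shape,2).astype(np.float32)
o=cv2.remap(im,m[...,0],m[...,1],cv2.INTER_CUBIC)
for x in(-150,-100,-50,0): cv2.putText(o,str(x),(0,int((20-x)*2)),0,.35,(0,0,255),1);cv2.line(o,(0,int((20-x)*2)),(15,int((20-x)*2)),(0,0,255),1)
for y in range(int(y0//50*50),int(y1)+1,50):
    cv2.putText(o,str(y),(int((y1-y)*2),12),0,.35,(0,0,255),1);cv2.line(o,(int((y1-y)*2),0),(int((y1-y)*2),8),(0,0,255),1)
cv2.imwrite(f"pics/{name}r.png",o)
E
python3 st.py; python3 pl.py wrist w4a -75 75; python3 rect.py w4 43 -100 100
```

```text
t5.98 TIP st x -8.6 y 9.8 z 187.1 F [-0.4 -0.1 -0.3] w 20.2 twist-to-fix [-0.07 -0.39  0.41]
6678 x -124.7..-17.4 y -47.4..58.2 rect 37.0 z 43.3
```

View pics/w4r.png

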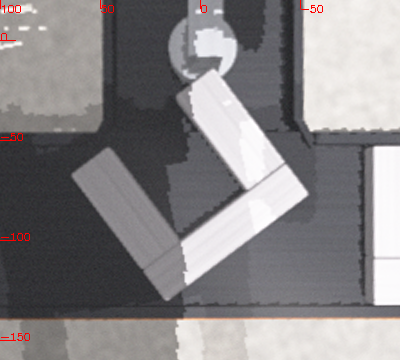

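The rectified view (2 px/mm) shows the wide plate turned +37° about (-71,5). Its rear corners are at (168,300) and (307,193) px. I'll grip its bridge with the jaws across, turn it back and drag it, which gives full control.

```bash
cat > plan.py <<'E'
# plan.py x y z off n : rows for moving the TIP to station pose
from h import *
import sys
S=np.load("S.npy");o=ctrl.get_obs();c,s=np.cos(S[2]),np.sin(S[2])
B=np.eye(4);B[:2,:2]=[[c,-s],[s,c]];B[:2,3]=S[:2]
x,y,z,off=map(float,sys.argv[1:5]);n=int(sys.argv[5])
m=R.from_rotvec(o["orientation"]); p=np.array(o["ee_pos"])
a=S[2]+np.radians(off); g=R.from_matrix(np.array([[-np.cos(a),-np.sin(a),0],[-np.sin(a),np.cos(a),0],[0,0,-1]]))
pe=(B@[x,y,z,1])[:3]-182*g.as_matrix()[:,2]
tw=(m.inv()*g).as_rotvec(); t0=p+182*m.as_matrix()[:,2]; t1=pe+182*g.as_matrix()[:,2]
cp=p;cr=m
for k in range(1,n+1):
    nr=m*R.from_rotvec(tw*k/n); npz=t0+(t1-t0)*k/n-182*nr.as_matrix()[:,2]
    print(np.round(cr.inv().apply(npz-cp)/1000,4).tolist(),np.round(np.degrees((cr.inv()*nr).as_rotvec()),2).tolist()); cp,cr=npz,nr
print("q6",o["qpos"][5].round(2))
E
python3 plan.py -95 -13 75 -53 9
```

```text
[0.0096, -0.0025, 0.0125] [-0.03, -0.04, 5.93]
[0.0093, -0.0035, 0.0125] [-0.03, -0.04, 5.93]
[0.0089, -0.0044, 0.0125] [-0.03, -0.04, 5.93]
[0.0084, -0.0053, 0.0125] [-0.03, -0.04, 5.93]
[0.0078, -0.0061, 0.0125] [-0.03, -0.04, 5.93]
[0.0072, -0.0069, 0.0125] [-0.03, -0.04, 5.93]
[0.0064, -0.0076, 0.0125] [-0.03, -0.04, 5.93]
[0.0056, -0.0082, 0.0125] [-0.03, -0.04, 5.93]
[0.0048, -0.0088, 0.0124] [-0.03, -0.04, 5.93]
q6 -1.43
```

Request:
send_rows --rows '[{"offset":[0.0096,-0.0025,0.0125],"twist":[0,0,5.93]},{"offset":[0.0093,-0.0035,0.0125],"twist":[0,0,5.93]},{"offset":[0.0089,-0.0044,0.0125],"twist":[0,0,5.93]},{"offset":[0.0084,-0.0053,0.0125],"twist":[0,0,5.93]},{"offset":[0.0078,-0.0061,0.0125],"twist":[0,0,5.93]}]' --gripper 0.045

```text
t: 6.5
ee_pos: [532.9, -28.8, 307.0]
orientation: [-1.136, -2.925, 0.002]
ft_force: [-0.5, -0.3, 0.3]
width: 41.9
```

Request:
send_rows --rows '[{"offset":[0.0072,-0.0069,0.0125],"twist":[0,0,5.93]},{"offset":[0.0064,-0.0076,0.0125],"twist":[0,0,5.93]},{"offset":[0.0056,-0.0082,0.0125],"twist":[0,0,5.93]},{"offset":[0.0048,-0.0088,0.0125],"twist":[0,0,5.93]},{"offset":[0,0,0],"twist":[0,0,0]}]'

```text
t: 6.92
ee_pos: [483.3, -28.1, 253.2]
orientation: [-1.741, -2.602, 0.01]
ft_force: [-1.8, 0.1, 0.6]
width: 44.5
```

```bash
python3 st.py -53;python3 plan.py -95 -13 31 -53 5
```

```text
t6.92 TIP st x -111.0 y -12.3 z 71.2 F [-1.8  0.1  0.6] w 44.5 twist-to-fix [-0.66 -0.34 -2.43]
[-0.0018, 0.0022, 0.008] [-0.13, -0.07, -0.49]
[-0.0018, 0.0022, 0.008] [-0.13, -0.07, -0.49]
[-0.0018, 0.0022, 0.008] [-0.13, -0.07, -0.49]
[-0.0018, 0.0021, 0.008] [-0.13, -0.07, -0.49]
[-0.0018, 0.0021, 0.008] [-0.13, -0.07, -0.49]
q6 -0.47
```

Request:
send_rows --rows '[{"offset":[-0.0085,0.0105,0],"twist":[-0.66,-0.34,-2.43]},{"offset":[0,0,0],"twist":[0,0,0]},{"offset":[0,0,0.01],"twist":[0,0,0]},{"offset":[0,0,0.005],"twist":[0,0,0]},{"offset":[0,0,0],"twist":[0,0,0]}]'

```text
t: 7.33
ee_pos: [494.9, -31.3, 238.3]
orientation: [-1.677, -2.655, 0.001]
ft_force: [-0.4, 0.2, 0.1]
width: 44.9
```

```bash
python3 st.py -53;python3 plan.py -95 -13 31 -53 3; python3 -c "
from h import *
snap('wrist','w5')"
```

```text
t7.33 TIP st x -96.9 y -12.6 z 56.3 F [-0.4  0.2  0.1] w 44.9 twist-to-fix [-0.05 -0.04  0.59]
[-0.0004, 0.0004, 0.0084] [-0.02, -0.01, 0.2]
[-0.0004, 0.0004, 0.0084] [-0.02, -0.01, 0.2]
[-0.0004, 0.0004, 0.0084] [-0.02, -0.01, 0.2]
q6 -0.53
```

View pics/w5.png

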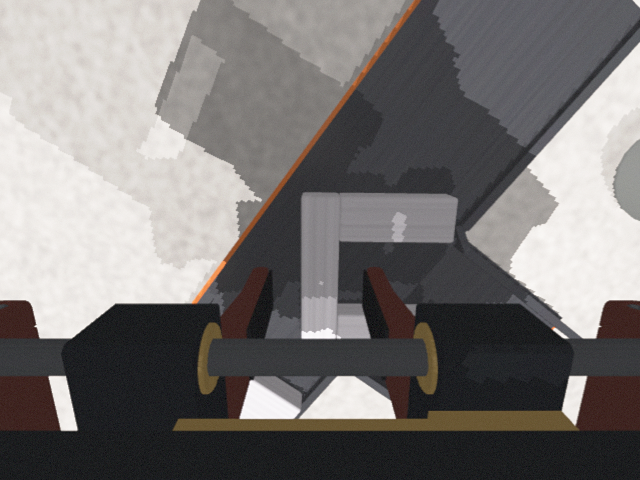

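The jaws straddle the bridge (cols 302–340) and are well aligned. I'll descend and grip.

Request:
send_rows --rows '[{"offset":[0,0,0.01],"twist":[0,0,0.5]},{"offset":[0,0,0.01],"twist":[0,0,0]},{"offset":[0,0,0.003],"twist":[0,0,0]},{"offset":[0,0,0],"twist":[0,0,0]},{"offset":[0,0,0],"twist":[0,0,0]}]'

```text
t: 7.8
ee_pos: [494.5, -31.0, 212.8]
orientation: [-1.689, -2.646, 0.002]
ft_force: [-0.3, -0.4, 0.3]
width: 44.8
```

Request:
send_rows --rows '[{"offset":[0,0,0],"twist":[0,0,0]},{"offset":[0,0,0],"twist":[0,0,0]},{"offset":[0,0,0],"twist":[0,0,0]},{"offset":[0,0,0],"twist":[0,0,0]},{"offset":[0,0,0],"twist":[0,0,0]}]' --gripper 0

```text
t: 8.22
ee_pos: [494.7, -31.0, 213.0]
orientation: [-1.689, -2.647, 0.001]
ft_force: [0.7, -0.8, -2.6]
width: 19.8
```

```bash
python3 st.py -53;python3 plan.py -97 0 31 -90 10
```

```text
t8.22 TIP st x -97.3 y -12.4 z 31.0 F [ 0.7 -0.8 -2.6] w 19.8 twist-to-fix [-0.09 -0.06  0.06]
[0.001, 0.0007, 0.0] [-0.01, -0.0, 3.71]
[0.001, 0.0007, 0.0] [-0.01, -0.0, 3.71]
[0.0011, 0.0006, 0.0] [-0.01, -0.0, 3.71]
[0.0011, 0.0005, 0.0] [-0.01, -0.0, 3.71]
[0.0011, 0.0005, 0.0] [-0.01, -0.0, 3.71]
[0.0012, 0.0004, 0.0] [-0.01, -0.0, 3.71]
[0.0012, 0.0003, 0.0] [-0.01, -0.0, 3.71]
[0.0012, 0.0002, 0.0] [-0.01, -0.0, 3.71]
[0.0012, 0.0002, 0.0] [-0.01, -0.0, 3.71]
[0.0012, 0.0001, 0.0] [-0.01, -0.0, 3.71]
q6 -0.52
```

Request:
send_rows --rows '[{"offset":[0.0024,-0.0032,0],"twist":[0,0,2]},{"offset":[0.001,0.0007,0],"twist":[0,0,3.7]},{"offset":[0.001,0.0006,0],"twist":[0,0,3.7]},{"offset":[0.0011,0.0006,0],"twist":[0,0,3.7]},{"offset":[0.0011,0.0005,0],"twist":[0,0,3.7]}]'

```text
t: 8.63
ee_pos: [490.4, -25.3, 212.9]
orientation: [-2.069, -2.359, 0.005]
ft_force: [-4.7, 3.3, 4.0]
width: 19.9
```

Request:
send_rows --rows '[{"offset":[0.0012,0.0004,0],"twist":[0,0,3.7]},{"offset":[0.0012,0.0003,0],"twist":[0,0,3.7]},{"offset":[0.0012,0.0002,0],"twist":[0,0,3.7]},{"offset":[0.0012,0.0002,0],"twist":[0,0,3.7]},{"offset":[0.0012,0.0001,0],"twist":[0,0,3.0]}]'

```text
t: 9.05
ee_pos: [486.3, -17.6, 213.2]
orientation: [-2.41, -1.995, 0.024]
ft_force: [1.3, 0.0, -0.2]
width: 19.9
```

```bash
python3 st.py -90;python3 plan.py -100 0 31 -90 2;python3 plan.py -85 0 31 -90 2; python3 pl.py wrist w6 -75 75
```

```text
t9.05 TIP st x -111.5 y -1.8 z 31.2 F [ 1.3  0.  -0.2] w 19.9 twist-to-fix [-1.12  0.2   1.4 ]
[0.0004, 0.004, 0.0] [-0.56, 0.1, 0.7]
[0.0005, 0.004, 0.0001] [-0.56, 0.1, 0.7]
q6 0.13
[0.0003, 0.0115, -0.0001] [-0.56, 0.1, 0.7]
[0.0004, 0.0115, -0.0] [-0.56, 0.1, 0.7]
q6 0.13
13261 x -121.8..-44.7 y -21.3..44.8 rect 2.1 z 43.5
1362 x -13.7..13.9 y -9.3..6.9 rect 0.4 z 41.6
180 x -119.3..-96.7 y -46.2..-43.0 rect 0.8 z 43.7
```

Request:
send_rows --rows '[{"offset":[0,0.004,0],"twist":[-0.5,0.1,0.7]},{"offset":[0,0.008,0],"twist":[-0.5,0.1,0.7]},{"offset":[0,0.008,0],"twist":[0,0,0]},{"offset":[0,0.008,0],"twist":[0,0,0]},{"offset":[0,0.004,0],"twist":[0,0,0]}]'

```text
t: 9.52
ee_pos: [519.5, -24.8, 213.0]
orientation: [-2.443, -1.972, 0.003]
ft_force: [0.7, 0.5, -1.5]
width: 20.0
```

```bash
python3 st.py -90;python3 pl.py wrist w7 -75 75
```

```text
t9.52 TIP st x -74.5 y -1.1 z 31.0 F [ 0.7  0.5 -1.5] w 20.0 twist-to-fix [-0.15  0.01 -0.02]
13246 x -84.3..-6.8 y -20.6..44.1 rect 0.5 z 43.7
1046 x -13.4..14.5 y -3.7..6.8 rect 1.1 z 41.2
178 x -83.9..-60.9 y -45.8..-42.7 rect 88.9 z 43.5
```

Request:
send_rows --rows '[{"offset":[0,0,0],"twist":[0,0,0]},{"offset":[0,0,0],"twist":[0,0,0]},{"offset":[0,0,-0.01],"twist":[0,0,0]},{"offset":[0,0,-0.02],"twist":[0,0,0]},{"offset":[0,0,-0.01],"twist":[0,0,0]}]' --gripper 0.045

```text
t: 9.98
ee_pos: [520.2, -25.4, 252.9]
orientation: [-2.441, -1.971, 0.006]
ft_force: [-0.0, 0.5, 0.3]
width: 44.6
```

Request:
send_rows --rows '[{"offset":[0,-0.018,0],"twist":[0,0,0]},{"offset":[0,-0.014,0],"twist":[0,0,0]},{"offset":[0,0,0],"twist":[0,0,0]},{"offset":[0,0,0],"twist":[0,0,0]},{"offset":[0,0,0],"twist":[0,0,0]}]' --gripper 0

```text
t: 10.4
ee_pos: [488.5, -18.3, 257.8]
orientation: [2.442, 1.973, 0.004]
ft_force: [-0.9, 1.6, -0.9]
width: 14.5
```

```bash
python3 st.py -90;python3 pl.py wrist w8 -75 75;python3 plan.py -108 -1.5 33 -90 4
```

```text
t10.40 TIP st x -105.1 y -1.1 z 75.8 F [-0.9  1.6 -0.9] w 14.5 twist-to-fix [ 0.16 -0.03  0.03]
9472 x -84.1..-5.3 y -33.2..44.1 rect 0.7 z 43.3
649 x -13.5..14.8 y -9.3..6.7 rect 0.2 z 41.5
[-0.0001, -0.0007, 0.0107] [0.04, -0.01, 0.01]
[-0.0001, -0.0007, 0.0107] [0.04, -0.01, 0.01]
[-0.0001, -0.0007, 0.0107] [0.04, -0.01, 0.01]
[-0.0001, -0.0007, 0.0107] [0.04, -0.01, 0.01]
q6 0.15
```

Request:
send_rows --rows '[{"offset":[0,-0.003,0.008],"twist":[0,0,0]},{"offset":[0,0,0.012],"twist":[0,0,0]},{"offset":[0,0,0.012],"twist":[0,0,0]},{"offset":[0,0,0.008],"twist":[0,0,0]},{"offset":[0,0,0.001],"twist":[0,0,0]}]'

```text
t: 10.87
ee_pos: [487.5, -17.9, 213.4]
orientation: [2.441, 1.972, 0.007]
ft_force: [-0.3, 0.2, -0.6]
width: 0.3
```

Request:
send_rows --rows '[{"offset":[0,0.006,0],"twist":[0,0,0]},{"offset":[0,0.007,0],"twist":[0,0,0]},{"offset":[0,0.007,0],"twist":[0,0,0]},{"offset":[0,0.007,0],"twist":[0,0,0]},{"offset":[0,0.005,0],"twist":[0,0,0]}]'

```text
t: 11.28
ee_pos: [520.8, -25.2, 212.7]
orientation: [2.443, 1.974, 0.002]
ft_force: [-0.7, 0.4, 0.9]
width: 0.4
```

```bash
python3 st.py -90;python3 pl.py wrist w9 -75 75
```

```text
t11.28 TIP st x -72.4 y -1.1 z 30.7 F [-0.7  0.4  0.9] w 0.4 twist-to-fix [ 0.06 -0.02  0.01]
7865 x -62.8..-12.3 y -1.3..43.6 rect 90.0 z 43.4
1173 x -13.4..14.4 y -8.6..6.9 rect 0.0 z 41.3
```

Request:
send_rows --rows '[{"offset":[0,0.004,0],"twist":[0,0,0]},{"offset":[0,0.004,0],"twist":[0,0,0]},{"offset":[0,0.004,0],"twist":[0,0,0]},{"offset":[0,0.003,0],"twist":[0,0,0]},{"offset":[0,0.002,0],"twist":[0,0,0]}]'

```text
t: 11.75
ee_pos: [540.6, -29.4, 213.7]
orientation: [2.442, 1.972, 0.005]
ft_force: [-0.3, -0.6, -0.5]
width: 0.7
```

```bash
python3 st.py -90;python3 pl.py wrist w10 -75 75 26;python3 pl.py wrist w11 -75 75 43
```

```text
t11.75 TIP st x -51.6 y -1.0 z 31.7 F [-0.3 -0.6 -0.5] w 0.7 twist-to-fix [ 0.26 -0.05 -0.  ]
2907 x -44.1..36.1 y 16.8..43.7 rect 0.5 z 28.9
1611 x -16.8..15.6 y -9.8..16.2 rect 28.9 z 25.5
303 x -134.1..-127.7 y -74.7..-56.2 rect 89.9 z 27.4
5065 x -41.7..-13.3 y -4.2..43.4 rect 89.6 z 40.4
959 x -13.2..14.5 y -3.7..6.8 rect 0.5 z 41.2
```

Request:
send_rows --rows '[{"offset":[0,0.003,0],"twist":[0,0,0]},{"offset":[0,0.003,0],"twist":[0,0,0]},{"offset":[0,0.002,0],"twist":[0,0,0]},{"offset":[0,0,0],"twist":[0,0,0]},{"offset":[0,0,0],"twist":[0,0,0]}]'

```text
t: 12.27
ee_pos: [549.4, -31.2, 213.9]
orientation: [2.441, 1.971, 0.007]
ft_force: [0.0, 0.1, -0.1]
width: 0.6
```

```bash
python3 st.py -90;python3 pl.py wrist w12 -75 75 26;python3 pl.py wrist w13 -75 75 43
```

```text
t12.27 TIP st x -42.3 y -0.9 z 31.9 F [ 0.   0.1 -0.1] w 0.6 twist-to-fix [ 0.35 -0.06  0.01]
9377 x -40.3..37.6 y -8.1..43.5 rect 0.3 z 26.3
1582 x -16.7..16.0 y -9.7..16.3 rect 27.9 z 25.5
250 x 32.6..38.9 y -33.3..-21.9 rect 89.1 z 26.3
793 x -134.0..-118.6 y -74.8..-55.9 rect 0.1 z 27.4
925 x -13.1..14.4 y -3.2..6.8 rect 89.7 z 41.1
```

The wide plate has dropped flat: top z 26.3, outline x -40..38, round the foot. Next I'll drag the narrow plate the same way, gripped by its bridge.

Request:
send_rows --rows '[{"offset":[0,0,-0.02],"twist":[0,0,0]},{"offset":[0,-0.01,-0.02],"twist":[0,0,0]},{"offset":[0.02,-0.016,-0.01],"twist":[0,0,0]},{"offset":[0.03,-0.016,0],"twist":[0,0,0]},{"offset":[0.03,-0.016,0],"twist":[0,0,0]}]' --gripper 0.048

```text
t: 12.78
ee_pos: [509.4, 57.0, 265.3]
orientation: [2.448, 1.961, 0.008]
ft_force: [-1.0, 1.0, 0.0]
width: 29.8
```

```bash
python3 st.py -90;python3 plan.py -122 -130 80 -90 3
```

```text
t12.78 TIP st x -99.8 y 77.0 z 83.3 F [-1.  1.  0.] w 29.8 twist-to-fix [ 0.41 -0.06 -0.45]
[-0.069, -0.0064, 0.001] [0.14, -0.02, -0.15]
[-0.069, -0.0066, 0.001] [0.14, -0.02, -0.15]
[-0.0689, -0.0068, 0.0011] [0.14, -0.02, -0.15]
q6 0.31
```

Request:
send_rows --rows '[{"offset":[-0.038,-0.004,0],"twist":[0.4,0,-0.45]},{"offset":[-0.038,-0.004,0],"twist":[0,0,0]},{"offset":[-0.038,-0.004,0],"twist":[0,0,0]},{"offset":[-0.038,-0.004,0],"twist":[0,0,0]},{"offset":[-0.038,-0.004,0],"twist":[0,0,0]}]'

```text
t: 13.2
ee_pos: [452.0, -108.5, 266.4]
orientation: [2.402, 2.023, 0.01]
ft_force: [1.4, 0.4, 0.1]
width: 47.8
```

Request:
send_rows --rows '[{"offset":[-0.01,0,0],"twist":[0,0,0]},{"offset":[0,0,0],"twist":[0,0,0]},{"offset":[0,0,0],"twist":[0,0,0]},{"offset":[0,0,0],"twist":[0,0,0]},{"offset":[0,0,0],"twist":[0,0,0]}]'

```text
t: 13.62
ee_pos: [448.1, -122.6, 266.6]
orientation: [2.408, 2.015, 0.009]
ft_force: [-0.5, 0.6, -0.3]
width: 47.9
```

```bash
python3 st.py -90;python3 plan.py -122 -130 80 -90 1; python3 pl.py wrist w14 -189 -75; python3 pl.py wrist w15 -189 -75
```

```text
t13.62 TIP st x -122.4 y -111.1 z 84.6 F [-0.5  0.6 -0.3] w 47.9 twist-to-fix [ 0.26 -0.2   2.  ]
[-0.0183, 0.0006, 0.0045] [0.26, -0.2, 2.0]
q6 -0.12
10260 x -131.9..-54.4 y -163.3..-86.2 rect 0.2 z 43.4
10229 x -131.9..-54.3 y -163.2..-86.2 rect 0.2 z 43.3
```

Request:
send_rows --rows '[{"offset":[-0.0185,0.001,0],"twist":[0.26,-0.2,2.0]},{"offset":[0,0,0.006],"twist":[0,0,0]},{"offset":[0,0,0.01],"twist":[0,0,0]},{"offset":[0,0,0.005],"twist":[0,0,0]},{"offset":[0,0,0],"twist":[0,0,0]}]'

```text
t: 14.13
ee_pos: [447.1, -137.4, 243.7]
orientation: [2.437, 1.982, 0.001]
ft_force: [-0.4, -0.3, -0.3]
width: 48.1
```

```bash
python3 st.py -90;python3 plan.py -121.5 -130 35 -90 3
```

```text
t14.13 TIP st x -121.0 y -126.4 z 61.7 F [-0.4 -0.3 -0.3] w 48.1 twist-to-fix [ 0.04 -0.02  0.37]
[-0.0012, -0.0001, 0.0089] [0.01, -0.01, 0.12]
[-0.0012, -0.0001, 0.0089] [0.01, -0.01, 0.12]
[-0.0012, -0.0001, 0.0089] [0.01, -0.01, 0.12]
q6 -0.12
```

The narrow slot (24) is too tight for a 20-wide finger. I'll grip the inner-side arm (33 wide) instead, with the jaws along y.

```bash
python3 plan.py -97 -102 62 -180 13
```

```text
[0.0019, 0.0019, -0.0] [0.0, -0.0, 6.95]
[0.0021, 0.0016, -0.0] [0.0, -0.0, 6.95]
[0.0023, 0.0014, -0.0] [0.0, -0.0, 6.95]
[0.0024, 0.0011, -0.0] [0.0, -0.0, 6.95]
[0.0025, 0.0008, -0.0] [0.0, -0.0, 6.95]
[0.0026, 0.0005, -0.0] [0.0, -0.0, 6.95]
[0.0026, 0.0001, -0.0] [0.0, -0.0, 6.95]
[0.0026, -0.0002, -0.0] [0.0, -0.0, 6.95]
[0.0026, -0.0005, -0.0] [0.0, -0.0, 6.95]
[0.0025, -0.0008, -0.0] [0.0, -0.0, 6.95]
[0.0024, -0.0011, -0.0] [0.0, -0.0, 6.95]
[0.0023, -0.0014, -0.0] [0.0, -0.0, 6.95]
[0.0021, -0.0016, -0.0] [0.0, -0.0, 6.95]
q6 -0.12
```

Request:
send_rows --rows '[{"offset":[0.0019,0.0019,0],"twist":[0,0,6.95]},{"offset":[0.0021,0.0016,0],"twist":[0,0,6.95]},{"offset":[0.0023,0.0014,0],"twist":[0,0,6.95]},{"offset":[0.0024,0.0011,0],"twist":[0,0,6.95]},{"offset":[0.0025,0.0008,0],"twist":[0,0,6.95]}]'

```text
t: 14.55
ee_pos: [457.6, -127.0, 240.8]
orientation: [-2.923, -1.14, 0.006]
ft_force: [-1.3, 0.0, 0.0]
width: 48.4
```

Request:
send_rows --rows '[{"offset":[0.0026,0.0005,0],"twist":[0,0,6.95]},{"offset":[0.0026,0.0001,0],"twist":[0,0,6.95]},{"offset":[0.0026,-0.0002,0],"twist":[0,0,6.95]},{"offset":[0.0026,-0.0005,0],"twist":[0,0,6.95]},{"offset":[0.0025,-0.0008,0],"twist":[0,0,6.95]}]'

```text
t: 14.97
ee_pos: [468.9, -116.7, 239.0]
orientation: [-3.131, -0.186, 0.013]
ft_force: [0.9, -0.2, 0.6]
width: 48.2
```

Request:
send_rows --rows '[{"offset":[0.0024,-0.0011,0],"twist":[0,0,6.95]},{"offset":[0.0023,-0.0014,0],"twist":[0,0,6]},{"offset":[0.002,-0.0016,0],"twist":[0,0,0]},{"offset":[0,0,0],"twist":[0,0,0]},{"offset":[0,0,0],"twist":[0,0,0]}]'

```text
t: 15.38
ee_pos: [476.1, -109.6, 237.5]
orientation: [-3.132, 0.176, 0.018]
ft_force: [0.2, 0.4, -0.0]
width: 48.1
```

```bash
python3 st.py -180;python3 plan.py -97 -102 55 -180 2
```

```text
t15.38 TIP st x -100.8 y -92.6 z 55.5 F [ 0.2  0.4 -0. ] w 48.1 twist-to-fix [-0.2   0.7   5.74]
[0.0003, 0.0045, 0.0002] [-0.1, 0.35, 2.87]
[0.0006, 0.0044, 0.0002] [-0.1, 0.35, 2.87]
q6 1.43
```

Request:
send_rows --rows '[{"offset":[0.0003,0.0045,0],"twist":[-0.1,0.35,2.87]},{"offset":[0.0006,0.0044,0],"twist":[-0.1,0.35,2.87]},{"offset":[0,0,0],"twist":[0,0,0]},{"offset":[0,0,0],"twist":[0,0,0]},{"offset":[0,0,0],"twist":[0,0,0]}]'

```text
t: 15.8
ee_pos: [475.2, -118.0, 236.9]
orientation: [-3.125, 0.315, 0.002]
ft_force: [1.2, -0.4, -0.4]
width: 48.0
```

```bash
python3 st.py -180;python3 plan.py -97 -102 31 -180 2; python3 -c "
from h import *
snap('wrist','w16')"
```

```text
t15.80 TIP st x -98.0 y -101.5 z 54.9 F [ 1.2 -0.4 -0.4] w 48.0 twist-to-fix [-0.01  0.08  0.64]
[0.0004, 0.0002, 0.0119] [-0.0, 0.04, 0.32]
[0.0004, 0.0002, 0.0119] [-0.0, 0.04, 0.32]
q6 1.5
```

View pics/w16.png

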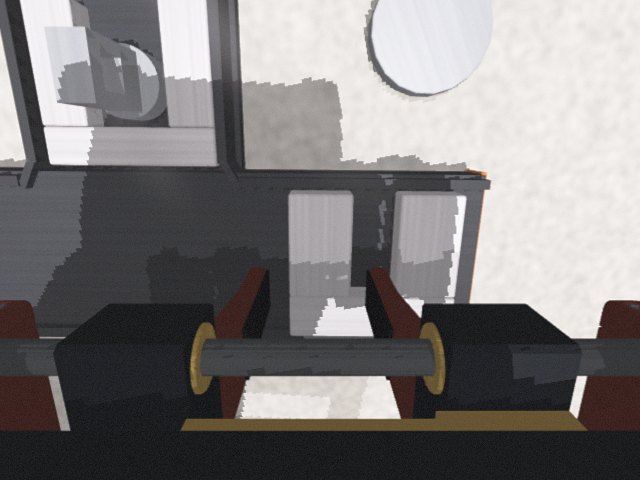

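The wide plate sits flat round the foot and the jaws straddle the narrow plate's inner arm (cols 289–352). I'll shift 6 mm forward to clear the slot end, lower and grip.

Request:
send_rows --rows '[{"offset":[0.006,0.0002,0],"twist":[0,0,0.6]},{"offset":[0,0,0],"twist":[0,0,0]},{"offset":[0,0,0.011],"twist":[0,0,0]},{"offset":[0,0,0.01],"twist":[0,0,0]},{"offset":[0,0,0.001],"twist":[0,0,0]}]'

```text
t: 16.27
ee_pos: [482.1, -119.1, 213.6]
orientation: [-3.124, 0.327, -0.001]
ft_force: [0.9, -0.3, -0.2]
width: 48.0
```

Request:
send_rows --rows '[{"offset":[0,0,0],"twist":[0,0,0]},{"offset":[0,0,0],"twist":[0,0,0]},{"offset":[0,0,0],"twist":[0,0,0]},{"offset":[0,0,0],"twist":[0,0,0]},{"offset":[0,0,0],"twist":[0,0,0]}]' --gripper 0

```text
t: 16.68
ee_pos: [481.4, -119.0, 211.6]
orientation: [-3.124, 0.327, 0.005]
ft_force: [-0.5, -1.2, -2.5]
width: 33.1
```

```bash
python3 st.py -180; python3 pl.py wrist w17 -189 -75
```

```text
t16.68 TIP st x -92.0 y -101.2 z 29.6 F [-0.5 -1.2 -2.5] w 33.1 twist-to-fix [-0.01  0.18  0.22]
8932 x -112.0..-52.9 y -117.5..-85.4 rect 1.1 z 43.3
6742 x -93.1..-52.5 y -174.0..-141.7 rect 0.2 z 43.2
```

Request:
send_rows --rows '[{"offset":[0,-0.008,0],"twist":[0,0,0.2]},{"offset":[0,-0.012,0],"twist":[0,0,0]},{"offset":[0,-0.012,0],"twist":[0,0,0]},{"offset":[0,-0.012,0],"twist":[0,0,0]},{"offset":[0,-0.012,0],"twist":[0,0,0]}]'

```text
t: 17.15
ee_pos: [493.3, -61.1, 211.7]
orientation: [-3.122, 0.339, 0.006]
ft_force: [-0.2, 0.2, -1.8]
width: 33.0
```

Request:
send_rows --rows '[{"offset":[0,-0.012,0],"twist":[0,0,0]},{"offset":[0,-0.012,0],"twist":[0,0,0]},{"offset":[0,-0.012,0],"twist":[0,0,0]},{"offset":[0,-0.01,0],"twist":[0,0,0]},{"offset":[0,0,0],"twist":[0,0,0]}]'

```text
t: 17.57
ee_pos: [503.6, -7.3, 211.7]
orientation: [-3.122, 0.334, 0.006]
ft_force: [-0.1, 0.3, -2.0]
width: 32.9
```

```bash
python3 st.py -180; python3 pl.py wrist w18 -100 75;python3 plan.py -92 27.5 30 -180 2;
```

```text
t17.57 TIP st x -93.9 y 12.8 z 29.7 F [-0.1  0.3 -2. ] w 32.9 twist-to-fix [-0.06  0.23 -0.05]
203 x -13.2..12.5 y -3.5..6.3 rect 23.8 z 41.0
8898 x -113.7..-54.8 y -3.5..28.5 rect 0.3 z 43.3
6724 x -95.4..-54.7 y -60.2..-27.8 rect 89.8 z 43.3
[0.0006, -0.0077, -0.0001] [-0.03, 0.12, -0.02]
[0.0006, -0.0077, -0.0001] [-0.03, 0.12, -0.02]
q6 1.74
```

Request:
send_rows --rows '[{"offset":[0,-0.007,0],"twist":[0,0.2,0]},{"offset":[0,-0.007,0],"twist":[0,0,0]},{"offset":[0.006,-0.001,0],"twist":[0,0,0]},{"offset":[0.006,0,0],"twist":[0,0,0]},{"offset":[0,0,0],"twist":[0,0,0]}]'

```text
t: 18.03
ee_pos: [518.9, 5.1, 211.9]
orientation: [-3.123, 0.334, 0.003]
ft_force: [1.5, 0.3, -2.6]
width: 32.6
```

```bash
python3 st.py -180; python3 pl.py wrist w19 -100 75
```

```text
t18.03 TIP st x -81.3 y 28.1 z 29.9 F [ 1.5  0.3 -2.6] w 32.6 twist-to-fix [-0.03  0.11 -0.07]
457 x -12.7..14.3 y 3.6..6.4 rect 90.0 z 40.8
8937 x -101.3..-42.2 y 11.8..43.8 rect 0.3 z 43.5
6741 x -82.7..-42.1 y -44.9..-12.6 rect 90.0 z 43.5
```

Request:
send_rows --rows '[{"offset":[0.005,0.0005,0],"twist":[0,0,0]},{"offset":[0.006,0,0],"twist":[0,0,0]},{"offset":[0.004,0,0],"twist":[0,0,0]},{"offset":[0,0,0],"twist":[0,0,0]},{"offset":[0,0,0],"twist":[0,0,0]}]'

```text
t: 18.5
ee_pos: [534.1, -0.1, 211.6]
orientation: [-3.123, 0.338, 0.006]
ft_force: [-1.4, 0.1, -0.1]
width: 33.1
```

Request:
send_rows --rows '[{"offset":[0,0,0],"twist":[0,0,0]},{"offset":[0,0,0],"twist":[0,0,0]},{"offset":[0,0,-0.01],"twist":[0,0,0]},{"offset":[0,0,-0.02],"twist":[0,0,0]},{"offset":[0,0,-0.01],"twist":[0,0,0]}]' --gripper 0.042

```text
t: 18.92
ee_pos: [533.5, -0.4, 251.8]
orientation: [-3.123, 0.339, 0.012]
ft_force: [1.2, -0.1, 0.5]
width: 42.2
```

```bash
python3 st.py -180; python3 pl.py wrist w20 -100 75; python3 plan.py -125 -1 75 -180 3
```

```text
t18.92 TIP st x -66.8 y 25.6 z 69.8 F [ 1.2 -0.1  0.5] w 42.2 twist-to-fix [ 0.04  0.44 -0.22]
185 x -12.8..14.4 y 4.5..6.3 rect 0.2 z 41.0
8157 x -104.9..-26.6 y 0.9..41.8 rect 0.3 z 43.2
6161 x -88.5..-26.7 y -47.0..-14.7 rect 90.0 z 43.2
[-0.02, 0.009, -0.0012] [0.0, 0.1, -0.07]
[-0.02, 0.009, -0.0012] [0.0, 0.1, -0.07]
[-0.02, 0.009, -0.0013] [0.0, 0.1, -0.07]
q6 1.76
```

Request:
send_rows --rows '[{"offset":[-0.02,0.009,0],"twist":[0,0.3,-0.2]},{"offset":[-0.02,0.009,0],"twist":[0,0,0]},{"offset":[-0.016,0.008,0],"twist":[0,0,0]},{"offset":[0,0.001,0.01],"twist":[0,0,0]},{"offset":[0,0,0.01],"twist":[0,0,0]}]'

```text
t: 19.38
ee_pos: [474.1, -15.1, 236.9]
orientation: [-3.123, 0.331, -0.021]
ft_force: [-0.0, -0.6, -0.6]
width: 42.0
```

```bash
python3 st.py -180; python3 plan.py -125 -2 33.5 -180 2
```

```text
t19.38 TIP st x -118.0 y -0.8 z 54.9 F [-0.  -0.6 -0.6] w 42.0 twist-to-fix [-0.11 -0.77  0.05]
[-0.0024, 0.0004, 0.0107] [-0.06, -0.38, 0.02]
[-0.0023, 0.0004, 0.0107] [-0.06, -0.38, 0.02]
q6 1.73
```

Request:
send_rows --rows '[{"offset":[-0.0048,0.0005,0],"twist":[-0.1,-0.75,0]},{"offset":[0,0,0.008],"twist":[0,0,0]},{"offset":[0,0,0.009],"twist":[0,0,0]},{"offset":[0,0,0.003],"twist":[0,0,0]},{"offset":[0,0,0],"twist":[0,0,0]}]'

```text
t: 19.8
ee_pos: [471.5, -14.0, 211.9]
orientation: [-3.124, 0.331, 0.002]
ft_force: [0.6, -0.7, 0.5]
width: 42.3
```

Request:
send_rows --rows '[{"offset":[0.006,0,0],"twist":[0,0,0]},{"offset":[0.008,0,0],"twist":[0,0,0]},{"offset":[0.008,0,0],"twist":[0,0,0]},{"offset":[0.008,0,0],"twist":[0,0,0]},{"offset":[0.006,0,0],"twist":[0,0,0]}]'

```text
t: 20.22
ee_pos: [508.8, -21.7, 210.8]
orientation: [-3.124, 0.33, 0.011]
ft_force: [-1.7, -0.2, 0.6]
width: 42.0
```

```bash
python3 st.py -180; python3 pl.py wrist w21 -60 75
```

```text
t20.22 TIP st x -86.3 y -0.5 z 28.8 F [-1.7 -0.2  0.6] w 42.0 twist-to-fix [0.04 0.39 0.1 ]
32302 x -74.0..3.9 y -46.0..41.7 rect 0.3 z 43.2
```

Request:
send_rows --rows '[{"offset":[0.004,0,-0.004],"twist":[0,0.4,0]},{"offset":[0.006,0,-0.001],"twist":[0,0,0]},{"offset":[0.006,0,0],"twist":[0,0,0]},{"offset":[0.006,0,0],"twist":[0,0,0]},{"offset":[0.005,0,0],"twist":[0,0,0]}]'

```text
t: 20.68
ee_pos: [539.0, -28.3, 217.0]
orientation: [3.123, -0.33, 0.006]
ft_force: [-5.5, 0.6, 2.6]
width: 42.1
```

```bash
python3 st.py -180; python3 pl.py wrist w22 -60 75
```

```text
t20.68 TIP st x -53.5 y -0.5 z 35.0 F [-5.5  0.6  2.6] w 42.1 twist-to-fix [ 0.02 -0.21  0.08]
29256 x -41.3..36.5 y -46.1..41.7 rect 0.2 z 42.3
```

Request:
send_rows --rows '[{"offset":[0.003,0,0],"twist":[0,0,0]},{"offset":[0.003,0,0],"twist":[0,0,0]},{"offset":[0.002,0,0],"twist":[0,0,0]},{"offset":[0.002,0,0],"twist":[0,0,0]},{"offset":[0.001,0,0],"twist":[0,0,0]}]'

```text
t: 21.15
ee_pos: [547.0, -30.1, 216.0]
orientation: [3.124, -0.331, -0.018]
ft_force: [-2.5, 1.0, 1.2]
width: 41.9
```

```bash
python3 st.py -180; python3 pl.py wrist w23 -60 75
```

```text
t21.15 TIP st x -48.1 y -0.8 z 34.0 F [-2.5  1.   1.2] w 41.9 twist-to-fix [0.08 0.65 0.06]
29100 x -35.7..41.9 y -46.0..41.7 rect 0.2 z 42.3
```

Both plates are home: the narrow one is flat at top z 42.3 with origin x≈2–3. Next, the pin.

Request:
send_rows --rows '[{"offset":[-0.005,0,0],"twist":[0,0.6,0]},{"offset":[-0.005,0,-0.03],"twist":[0,0,0]},{"offset":[-0.01,0,-0.035],"twist":[0,0,0]},{"offset":[-0.02,-0.025,-0.02],"twist":[0,0,-3]},{"offset":[-0.02,-0.035,0],"twist":[0,0,-3]}]'

```text
t: 21.62
ee_pos: [500.7, 37.9, 302.3]
orientation: [3.135, -0.174, 0.012]
ft_force: [1.2, 0.7, 1.0]
width: 42.0
```

```bash
python3 st.py -180; python3 plan.py -257 304 125 -157.85 10; python3 pl.py wrist w24 -60 75 42
```

```text
t21.62 TIP st x -104.2 y 56.1 z 120.3 F [1.2 0.7 1. ] w 42.0 twist-to-fix [ 0.06 -0.44  5.81]
[-0.0126, -0.0262, -0.0006] [0.01, -0.04, -1.63]
[-0.0118, -0.0265, -0.0006] [0.01, -0.04, -1.63]
[-0.011, -0.0268, -0.0006] [0.01, -0.04, -1.63]
[-0.0103, -0.0272, -0.0006] [0.01, -0.04, -1.63]
[-0.0095, -0.0274, -0.0005] [0.01, -0.04, -1.63]
[-0.0087, -0.0277, -0.0005] [0.01, -0.04, -1.63]
[-0.0079, -0.0279, -0.0005] [0.01, -0.04, -1.63]
[-0.0071, -0.0282, -0.0005] [0.01, -0.04, -1.63]
[-0.0063, -0.0284, -0.0005] [0.01, -0.04, -1.63]
[-0.0055, -0.0285, -0.0005] [0.01, -0.04, -1.63]
q6 1.74
14925 x -36.2..41.9 y -46.1..42.4 rect 0.1 z 42.3
```

Request:
send_rows --rows '[{"offset":[-0.0126,-0.0262,-0.001],"twist":[0,0,-1.63]},{"offset":[-0.0118,-0.0265,-0.001],"twist":[0,0,-1.63]},{"offset":[-0.011,-0.0268,-0.001],"twist":[0,0,-1.63]},{"offset":[-0.0103,-0.0272,-0.001],"twist":[0,0,-1.63]},{"offset":[-0.0095,-0.0274,-0.001],"twist":[0,0,-1.63]}]'

```text
t: 22.08
ee_pos: [447.9, 183.6, 307.8]
orientation: [-3.14, -0.065, -0.03]
ft_force: [-0.4, -0.2, 0.8]
width: 41.9
```

Request:
send_rows --rows '[{"offset":[-0.0087,-0.0277,-0.001],"twist":[0,0,-1.63]},{"offset":[-0.0079,-0.028,-0.001],"twist":[0,0,-1.63]},{"offset":[-0.007,-0.028,0],"twist":[0,0,-1.63]},{"offset":[-0.004,-0.01,0],"twist":[0,0,-1]},{"offset":[0,0,0],"twist":[0,0,0]}]'

```text
t: 22.5
ee_pos: [410.3, 283.2, 310.1]
orientation: [-3.127, -0.243, -0.047]
ft_force: [-0.9, -0.9, -0.1]
width: 42.0
```

```bash
python3 st.py -157.85; python3 - <<'E'
from h import *
o=ctrl.get_obs();I=optics.camera_info("wrist");im,d=snap("wrist","w25")
for l in("pin","pin_tip","pin_rest"):
    for r in nets.spot_point("wrist",l)[:2]: print(l,np.round(r["position"]),round(r["conf"],2),w("wrist",r["position"],z=37 if l!="pin_rest" else 0,info=I).round(1))
E
```

```text
t22.50 TIP st x -240.6 y 279.4 z 128.2 F [-0.9 -0.9 -0.1] w 42.0 twist-to-fix [-0.14 -1.73 -1.1 ]
pin [274. 246.] 0.69 [[407.6 316.7  37. ]]
pin_tip [271.  41.] 0.66 [[547.2 336.4  37. ]]
pin_rest [279. 142.] 0.74 [[483.6 327.    0. ]]
```

View pics/w25.png

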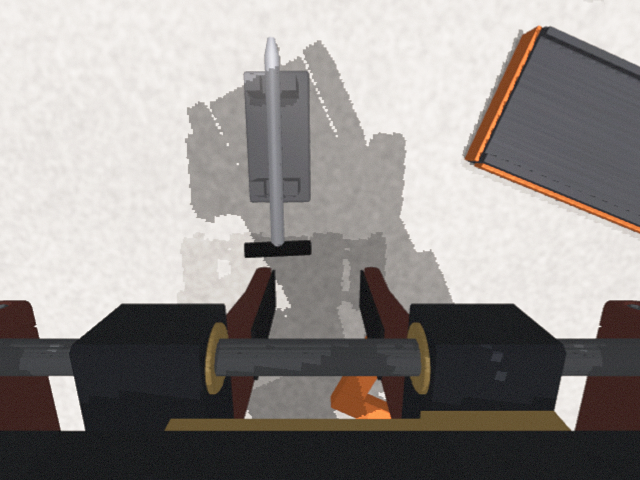

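The rod runs from the handle bar at (278,249) to the tip at (270,38), upright in the picture. I'll compute its heading and the grasp.

```bash
python3 - <<'E'
from h import *
I=optics.camera_info("wrist")
P=w("wrist",[(278,249),(277,225),(272,70),(270,38)],z=37,info=I); print(P.round(1).tolist())
v=P[2]-P[1]; h=np.arctan2(v[1],v[0]); print("heading",np.degrees(h), "len",np.linalg.norm(P[3]-P[0]))
S=np.load("S.npy");c,s=np.cos(S[2]),np.sin(S[2])
for k in(0,22): 
    g=P[3,:2]-(145-k)*np.array([np.cos(h),np.sin(h)]); q=g-S[:2]; print(k,g,"st",q@[c,s],q@[-s,c])
print("off",np.degrees(h)-90-(90+np.degrees(S[2])))
E
```

```text
[[406.6, 310.4, 37.0], [424.9, 313.5, 37.0], [530.5, 330.1, 37.0], [549.8, 333.8, 37.0]]
heading 8.950948956550132 len 145.13816068476018
0 [406.58867971 311.22268852] st -255.11287262619666 303.6067885636145
22 [428.32076157 314.64564313] st -234.5883892865481 311.5279995594463
off -158.8964234201539
```

```bash
python3 plan.py -236.5 310.8 80 -158.9 3
```

```text
[0.0061, -0.0103, 0.0162] [-0.04, -0.55, -0.11]
[0.0063, -0.0103, 0.0161] [-0.04, -0.55, -0.11]
[0.0065, -0.0103, 0.0161] [-0.04, -0.55, -0.11]
q6 2.01
```

Request:
send_rows --rows '[{"offset":[0.0061,-0.0103,0.016],"twist":[0,-0.55,-0.1]},{"offset":[0.0063,-0.0103,0.016],"twist":[0,-0.55,-0.1]},{"offset":[0.0065,-0.0103,0.016],"twist":[0,-0.55,-0.1]},{"offset":[0,0,0],"twist":[0,0,0]},{"offset":[0,0,0],"twist":[0,0,0]}]'

```text
t: 23.12
ee_pos: [430.4, 308.7, 261.7]
orientation: [-3.131, -0.226, -0.002]
ft_force: [-1.2, -0.5, 0.5]
width: 41.8
```

```bash
python3 st.py -158.9;python3 plan.py -236.5 310.8 75 -158.9 1;python3 plan.py -236.5 310.8 27 -158.9 4
```

```text
t23.12 TIP st x -231.2 y 306.6 z 79.7 F [-1.2 -0.5  0.5] w 41.8 twist-to-fix [-0.11 -0.07 -0.69]
[-0.0033, -0.0061, 0.0047] [-0.11, -0.07, -0.69]
q6 2.02
[-0.0008, -0.0015, 0.0132] [-0.03, -0.02, -0.17]
[-0.0008, -0.0015, 0.0132] [-0.03, -0.02, -0.17]
[-0.0008, -0.0015, 0.0132] [-0.03, -0.02, -0.17]
[-0.0008, -0.0015, 0.0132] [-0.03, -0.02, -0.17]
q6 2.02
```

Request:
send_rows --rows '[{"offset":[-0.0033,-0.0061,0],"twist":[-0.1,-0.1,-0.7]},{"offset":[0,0,0.012],"twist":[0,0,0]},{"offset":[0,0,0.014],"twist":[0,0,0]},{"offset":[0,0,0.014],"twist":[0,0,0]},{"offset":[0,0,0.007],"twist":[0,0,0]}]'

```text
t: 23.53
ee_pos: [427.0, 311.8, 216.3]
orientation: [-3.13, -0.241, -0.009]
ft_force: [0.0, 0.4, -0.0]
width: 42.1
```

```bash
python3 st.py -158.9;python3 plan.py -236.5 310.8 27 -158.9 1; python3 -c "
from h import *
snap('wrist','w26')"
```

```text
t23.53 TIP st x -234.5 y 309.2 z 34.3 F [ 0.   0.4 -0. ] w 42.1 twist-to-fix [-0.13 -0.33 -0.15]
[-0.0003, -0.0026, 0.0073] [-0.13, -0.33, -0.15]
q6 2.03
```

View pics/w26.png

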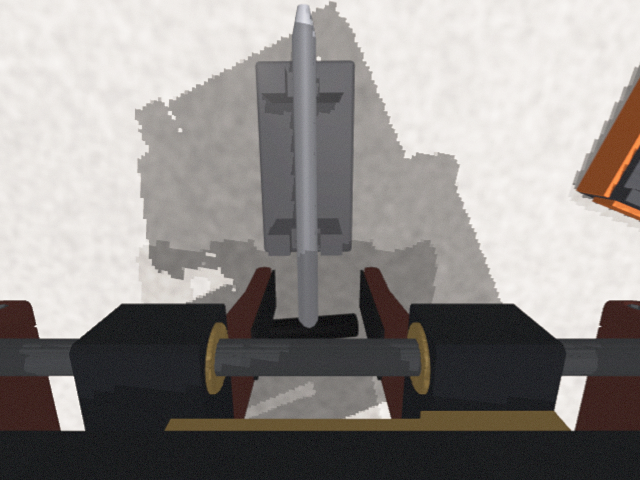

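The rod (col ~310) lies between the fingers (270/362), and the handle bar at row 325 is behind them. I'll lower 7 mm and close.

Request:
send_rows --rows '[{"offset":[0,-0.0026,0.006],"twist":[-0.1,-0.3,-0.1]},{"offset":[0,0,0],"twist":[0,0,0]},{"offset":[0,0,0],"twist":[0,0,0]},{"offset":[0,0,0],"twist":[0,0,0]},{"offset":[0,0,0],"twist":[0,0,0]}]'

```text
t: 24.0
ee_pos: [426.3, 314.2, 209.9]
orientation: [3.132, 0.244, -0.001]
ft_force: [0.6, -0.7, 0.2]
width: 41.4
```

Request:
send_rows --rows '[{"offset":[0,0,0],"twist":[0,0,0]},{"offset":[0,0,0],"twist":[0,0,0]},{"offset":[0,0,0],"twist":[0,0,0]},{"offset":[0,0,0],"twist":[0,0,0]},{"offset":[0,0,0],"twist":[0,0,0]}]' --gripper 0

```text
t: 24.42
ee_pos: [426.7, 314.5, 211.4]
orientation: [-3.131, -0.244, -0.003]
ft_force: [0.3, -0.2, 0.4]
width: 12.3
```

Request:
send_rows --rows '[{"offset":[0,0,0],"twist":[0,0,0]},{"offset":[0,0,0],"twist":[0,0,0]},{"offset":[0,0,0],"twist":[0,0,0]},{"offset":[0,0,0],"twist":[0,0,0]},{"offset":[0,0,0],"twist":[0,0,0]}]'

```text
t: 24.83
ee_pos: [426.7, 315.1, 211.4]
orientation: [-3.13, -0.244, -0.004]
ft_force: [-0.6, 1.7, -0.9]
width: 8.7
```

```bash
python3 st.py -158.9
```

```text
t24.83 TIP st x -236.0 y 312.2 z 29.4 F [-0.6  1.7 -0.9] w 8.7 twist-to-fix [-0.12 -0.15 -0.02]
```

Request:
send_rows --rows '[{"offset":[0,0,-0.01],"twist":[0,0,0]},{"offset":[0,0,-0.02],"twist":[0,0,0]},{"offset":[0,0,-0.025],"twist":[0,0,0]},{"offset":[0,0,-0.02],"twist":[0,0,0]},{"offset":[0,0,-0.005],"twist":[0,0,0]}]'

```text
t: 25.25
ee_pos: [425.6, 313.8, 293.8]
orientation: [3.13, 0.244, -0.006]
ft_force: [0.6, -0.1, -0.6]
width: 9.5
```

```bash
python3 st.py -158.9;python3 plan.py -150 -150 115 -158.9 12; python3 - <<'E'
from h import *
I=optics.camera_info("wrist");im,d=snap("wrist","w27")
o=ctrl.get_obs();m=R.from_rotvec(o["orientation"]).as_matrix()
for l in("pin","pin_tip"):
    for r in nets.spot_point("wrist",l)[:1]:
        u,v=np.round(r["position"]).astype(int); q=d[max(v-2,0):v+3,u-2:u+3]; print(l,u,v,round(r["conf"],2),np.median(q)); 
        P=w("wrist",[(u,v)],depth=[np.median(q)],info=I)[0]; print("tool frame",((P-o["ee_pos"])@m).round(1))
E
```

```text
t25.25 TIP st x -237.7 y 309.5 z 111.8 F [ 0.6 -0.1 -0.6] w 9.5 twist-to-fix [ 0.11  0.24 -0.03]
[-0.007, 0.0384, -0.0002] [0.01, 0.02, -0.0]
[-0.007, 0.0384, -0.0002] [0.01, 0.02, -0.0]
[-0.007, 0.0384, -0.0002] [0.01, 0.02, -0.0]
[-0.007, 0.0384, -0.0002] [0.01, 0.02, -0.0]
[-0.007, 0.0384, -0.0002] [0.01, 0.02, -0.0]
[-0.007, 0.0384, -0.0002] [0.01, 0.02, -0.0]
[-0.007, 0.0384, -0.0002] [0.01, 0.02, -0.0]
[-0.007, 0.0384, -0.0002] [0.01, 0.02, -0.0]
[-0.007, 0.0384, -0.0002] [0.01, 0.02, -0.0]
[-0.007, 0.0384, -0.0002] [0.01, 0.02, -0.0]
[-0.007, 0.0384, -0.0003] [0.01, 0.02, -0.0]
[-0.007, 0.0384, -0.0003] [0.01, 0.02, -0.0]
q6 2.03
pin 315 331 0.96 167.124
tool frame [-17.3  -1.  169.1]
```

Request:
send_rows --rows '[{"offset":[-0.007,0.038,0],"twist":[0,0,0]},{"offset":[-0.007,0.038,0],"twist":[0,0,0]},{"offset":[-0.007,0.038,0],"twist":[0,0,0]},{"offset":[-0.007,0.038,0],"twist":[0,0,0]},{"offset":[-0.007,0.038,0],"twist":[0,0,0]}]'

```text
t: 25.82
ee_pos: [418.8, 119.6, 286.7]
orientation: [3.128, 0.262, -0.015]
ft_force: [0.1, 0.1, -1.2]
width: 9.3
```

Request:
send_rows --rows '[{"offset":[-0.007,0.038,0],"twist":[0,0,-5]},{"offset":[-0.004,0.038,0],"twist":[0,0,-5]},{"offset":[0,0.038,0],"twist":[0,0,-5]},{"offset":[0.002,0.038,0],"twist":[0,0,-5]},{"offset":[0.004,0.038,0],"twist":[0,0,-5]}]'

```text
t: 26.23
ee_pos: [469.4, -66.4, 279.7]
orientation: [-2.986, -0.958, 0.043]
ft_force: [1.5, 1.9, -0.9]
width: 8.8
```

```bash
python3 st.py -90;python3 plan.py 0 -160 90 -90 8
```

```text
t26.23 TIP st x -119.0 y -54.0 z 97.7 F [ 1.5  1.9 -0.9] w 8.8 twist-to-fix [ -1.25   1.08 -42.26]
[-0.0002, 0.0195, 0.0007] [-0.16, 0.13, -5.28]
[-0.0021, 0.0194, 0.0008] [-0.16, 0.13, -5.28]
[-0.0039, 0.0192, 0.0008] [-0.16, 0.13, -5.28]
[-0.0057, 0.0188, 0.0008] [-0.16, 0.13, -5.28]
[-0.0074, 0.0182, 0.0009] [-0.16, 0.13, -5.28]
[-0.0091, 0.0175, 0.0009] [-0.16, 0.13, -5.28]
[-0.0107, 0.0166, 0.0009] [-0.16, 0.13, -5.28]
[-0.0123, 0.0156, 0.001] [-0.16, 0.13, -5.28]
q6 0.8
```

Request:
send_rows --rows '[{"offset":[0,0.0195,0],"twist":[-0.16,0.13,-5.28]},{"offset":[-0.0021,0.0194,0],"twist":[-0.16,0.13,-5.28]},{"offset":[-0.0039,0.0192,0],"twist":[-0.16,0.13,-5.28]},{"offset":[-0.0057,0.0188,0],"twist":[-0.16,0.13,-5.28]},{"offset":[-0.0074,0.0182,0],"twist":[-0.16,0.13,-5.28]}]'

```text
t: 26.65
ee_pos: [526.5, -155.4, 271.0]
orientation: [-2.672, -1.636, 0.028]
ft_force: [-0.3, 0.9, -1.0]
width: 9.3
```

Request:
send_rows --rows '[{"offset":[-0.0091,0.0175,0],"twist":[-0.16,0.13,-5.28]},{"offset":[-0.0107,0.0166,0],"twist":[-0.16,0.13,-5.28]},{"offset":[-0.01,0.01,0],"twist":[0,0,-3]},{"offset":[0,0,0],"twist":[0,0,0]},{"offset":[0,0,0],"twist":[0,0,0]}]'

```text
t: 27.07
ee_pos: [556.3, -204.8, 261.5]
orientation: [-2.442, -1.949, 0.025]
ft_force: [-0.1, -0.8, -0.5]
width: 9.2
```

```bash
python3 st.py -90;python3 plan.py 0 -165 85 -90 3
```

```text
t27.07 TIP st x -4.4 y -169.5 z 79.5 F [-0.1 -0.8 -0.5] w 9.2 twist-to-fix [-1.35  0.08 -0.67]
[0.0014, -0.0, -0.0019] [-0.45, 0.03, -0.22]
[0.0014, -0.0, -0.0018] [-0.45, 0.03, -0.22]
[0.0014, 0.0, -0.0018] [-0.45, 0.03, -0.22]
q6 -0.14
```

Request:
send_rows --rows '[{"offset":[0,0.001,0],"twist":[-0.68,0,-0.35]},{"offset":[0,0,0],"twist":[-0.68,0,-0.35]},{"offset":[0,0,0],"twist":[0,0,0]},{"offset":[0,0,0],"twist":[0,0,0]},{"offset":[0,0,0],"twist":[0,0,0]}]'

```text
t: 27.48
ee_pos: [554.6, -201.6, 258.7]
orientation: [-2.443, -1.97, 0.004]
ft_force: [0.1, 0.1, -0.4]
width: 9.0
```

```bash
python3 st.py -90; cat > rod.py <<'E'
from h import *
import sys
S=np.load("S.npy");c,s=np.cos(S[2]),np.sin(S[2])
I=optics.camera_info("wrist");im,d=snap("wrist",sys.argv[1]);o=ctrl.get_obs();m=R.from_rotvec(o["orientation"]).as_matrix()
v,u=np.mgrid[0:480,0:640];ok=(d.ravel()>0)
P=w("wrist",np.c_[u.ravel(),v.ravel()],depth=d.ravel(),info=I)
t=(P-o["ee_pos"])@m                      # tool frame
k=ok&(t[:,0]>12)&(t[:,0]<140)&(abs(t[:,1])<20)&(t[:,2]>158)&(t[:,2]<184)
T=t[k]; print(k.sum())
for a in range(15,135,15):
    q=T[(T[:,0]>=a)&(T[:,0]<a+15)]
    if len(q)>10:
        b=q[q[:,2]<np.percentile(q[:,2],10)+4]; e=np.percentile(b[:,1],[3,97]); print("toolx",a+7,"y mid %.1f wid %.1f ztop %.1f axis %.1f"%(e.mean(),np.ptp(e),np.percentile(b[:,2],5),np.percentile(b[:,2],5)+5))
print("tip tool x",np.percentile(T[:,0],99.8))
q=(P[:,:2]-S[:2])@np.array([[c,-s],[s,c]])
n=ok&(abs(P[:,2]-64.5)<4)&(abs(q[:,0])<22)&(abs(q[:,1])<16)
if n.sum()>30: print("neck top st x %s y %s z %.1f"%(np.percentile(q[n,0],[2,98]).round(1),np.percentile(q[n,1],[2,98]).round(1),np.median(P[n,2])))
E
python3 rod.py w28
```

```text
t27.48 TIP st x -3.2 y -166.6 z 76.7 F [ 0.1  0.1 -0.4] w 9.0 twist-to-fix [-0.24  0.01 -0.08]
6025
toolx 22 y mid -0.5 wid 9.1 ztop 168.9 axis 173.9
toolx 37 y mid -0.5 wid 8.9 ztop 169.0 axis 174.0
toolx 52 y mid -0.6 wid 8.7 ztop 169.0 axis 174.0
toolx 67 y mid -0.8 wid 8.9 ztop 169.1 axis 174.1
toolx 82 y mid -0.8 wid 8.7 ztop 169.2 axis 174.2
toolx 97 y mid -1.1 wid 8.5 ztop 169.3 axis 174.3
toolx 112 y mid -1.2 wid 8.3 ztop 169.6 axis 174.6
toolx 127 y mid -1.2 wid 5.8 ztop 171.4 axis 176.4
tip tool x 123.09534413445326
```

View pics/w28.png

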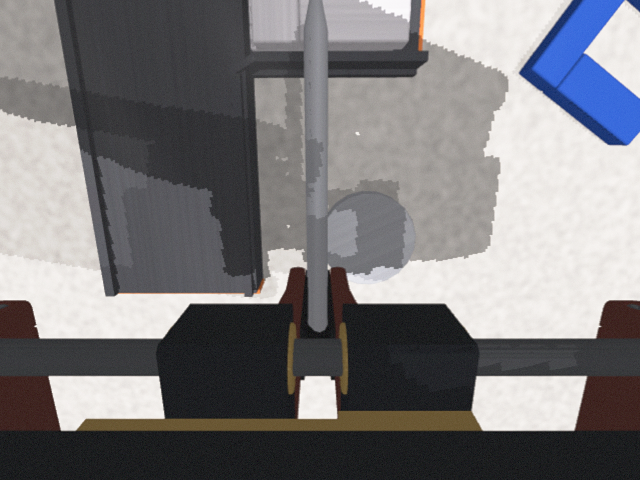

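The pin is held straight. Its axis is at tool (−0.8, 174), the tip about 124 ahead, and it points at the spindle above the disc. I'll lower it to eye height and align.

Request:
send_rows --rows '[{"offset":[-0.008,0.0045,0.008],"twist":[-0.24,0,0.37]},{"offset":[0,0,0.01],"twist":[0,0,0]},{"offset":[0,0,0.01],"twist":[0,0,0]},{"offset":[0,0,0.004],"twist":[0,0,0]},{"offset":[0,0,0],"twist":[0,0,0]}]'

```text
t: 27.95
ee_pos: [557.7, -211.1, 223.9]
orientation: [2.451, 1.962, 0.001]
ft_force: [-0.2, -0.4, -0.8]
width: 9.1
```

```bash
python3 st.py -89.55; python3 rod.py w29; python3 plan.py 1.3 -175 41.2 -90.4 1
```

```text
t27.95 TIP st x 2.9 y -175.2 z 41.9 F [-0.2 -0.4 -0.8] w 9.1 twist-to-fix [ 0.1   0.03 -0.93]
6040
toolx 22 y mid -0.4 wid 9.1 ztop 168.9 axis 173.9
toolx 37 y mid -0.4 wid 8.9 ztop 169.1 axis 174.1
toolx 52 y mid -0.6 wid 9.0 ztop 169.1 axis 174.1
toolx 67 y mid -0.6 wid 8.9 ztop 169.2 axis 174.2
toolx 82 y mid -0.8 wid 8.4 ztop 169.3 axis 174.3
toolx 97 y mid -1.0 wid 8.5 ztop 169.4 axis 174.4
toolx 112 y mid -1.0 wid 8.3 ztop 169.7 axis 174.7
toolx 127 y mid -1.1 wid 5.7 ztop 171.4 axis 176.4
tip tool x 123.11858549359796
[0.0001, -0.0012, 0.0009] [0.09, 0.02, -0.08]
q6 -0.16
```

Request:
send_rows --rows '[{"offset":[0.006,-0.0013,0.0007],"twist":[0.1,0,0]},{"offset":[0.008,0,0],"twist":[0,0,0]},{"offset":[0.008,0,0],"twist":[0,0,0]},{"offset":[0.005,0,0],"twist":[0,0,0]},{"offset":[0,0,0],"twist":[0,0,0]}]'

```text
t: 28.42
ee_pos: [562.8, -181.5, 223.4]
orientation: [-2.453, -1.963, 0.001]
ft_force: [-0.2, 0.1, -0.7]
width: 8.8
```

```bash
python3 st.py -90.45; python3 - <<'E'
from h import *
S=np.load("S.npy");c,s=np.cos(S[2]),np.sin(S[2])
im,d=snap("side","s2"); I=optics.camera_info("side")
W=lambda x,y,z:[S[0]+c*x-s*y,S[1]+s*x+c*y,z]
q=px("side",W(0,0,48),I)[0].round().astype(int); print(q)
cv2.imwrite("pics/s2c.png",cv2.resize(im[q[1]-50:q[1]+50,q[0]-65:q[0]+65],None,fx=6,fy=6,interpolation=cv2.INTER_CUBIC))
im,d=snap("top","t3");q=px("top",W(0,-20,48))[0].round().astype(int); cv2.imwrite("pics/t3c.png",cv2.resize(im[q[1]-50:q[1]+50,q[0]-65:q[0]+65],None,fx=6,fy=6,interpolation=cv2.INTER_CUBIC))
E
```

```text
t28.42 TIP st x 1.3 y -145.2 z 41.4 F [-0.2  0.1 -0.7] w 8.8 twist-to-fix [-0.02  0.01 -0.07]
[356 281]
```

View pics/s2c.png

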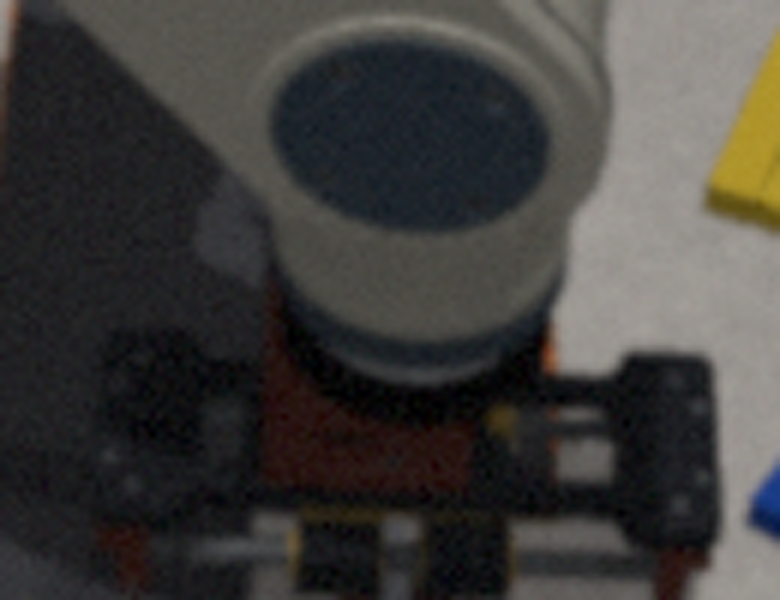

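The side view is blocked by the arm, so I'll advance gently and watch the force.

Request:
send_rows --rows '[{"offset":[0.005,0,0],"twist":[0,0,0]},{"offset":[0.005,0,0],"twist":[0,0,0]},{"offset":[0.005,0,0],"twist":[0,0,0]},{"offset":[0.005,0,0],"twist":[0,0,0]},{"offset":[0,0,0],"twist":[0,0,0]}]'

```text
t: 28.93
ee_pos: [567.7, -161.2, 224.0]
orientation: [2.453, 1.961, 0.0]
ft_force: [-0.2, 0.2, -1.5]
width: 8.9
```

```bash
python3 st.py -90.45; python3 rod.py w30
```

```text
t28.93 TIP st x 2.0 y -124.4 z 42.0 F [-0.2  0.2 -1.5] w 8.9 twist-to-fix [ 0.06  0.03 -0.11]
13808
toolx 22 y mid -0.5 wid 9.1 ztop 168.8 axis 173.8
toolx 37 y mid -0.5 wid 8.9 ztop 168.9 axis 173.9
toolx 52 y mid -0.5 wid 8.7 ztop 168.9 axis 173.9
toolx 67 y mid -0.8 wid 8.9 ztop 169.0 axis 174.0
toolx 82 y mid -0.9 wid 9.1 ztop 169.2 axis 174.2
toolx 97 y mid -1.0 wid 9.0 ztop 169.2 axis 174.2
toolx 112 y mid -2.3 wid 26.1 ztop 158.3 axis 163.3
toolx 127 y mid -18.8 wid 2.3 ztop 180.7 axis 185.7
tip tool x 123.50624549573128
neck top st x [-12.6  14.2] y [-9.9 -5.7] z 64.5
```

The tip is in the eye with no contact force. Neck centre is x≈0.8 and the rod is x≈1.0. I'll push it the rest of the way.

Request:
send_rows --rows '[{"offset":[0.006,-0.0005,0.001],"twist":[0,0,0]},{"offset":[0.006,0,0],"twist":[0,0,0]},{"offset":[0.006,0,0],"twist":[0,0,0]},{"offset":[0.006,0,0],"twist":[0,0,0]},{"offset":[0.003,0,0],"twist":[0,0,0]}]'

```text
t: 29.4
ee_pos: [573.4, -133.2, 222.8]
orientation: [2.454, 1.96, -0.0]
ft_force: [0.5, 0.1, 0.2]
width: 8.9
```

```bash
python3 st.py -90.45
```

```text
t29.40 TIP st x 1.7 y -95.8 z 40.8 F [0.5 0.1 0.2] w 8.9 twist-to-fix [ 0.05  0.04 -0.17]
```

Request:
send_rows --rows '[{"offset":[0.006,-0.0005,0],"twist":[0,0,0]},{"offset":[0.006,0,0],"twist":[0,0,0]},{"offset":[0.006,0,0],"twist":[0,0,0]},{"offset":[0.005,0,0],"twist":[0,0,0]},{"offset":[0,0,0.001],"twist":[0,0,0]}]'

```text
t: 29.82
ee_pos: [578.8, -107.1, 221.9]
orientation: [2.453, 1.961, 0.0]
ft_force: [0.2, 0.0, -0.5]
width: 9.4
```

```bash
python3 st.py -90.45; python3 rod.py w31; python3 -c "
from h import *
im,d=np.load('pics/w31.npz')['im'],0
r=nets.spot_point('wrist','pin');print(r[:1])"
```

```text
t29.82 TIP st x 1.5 y -69.2 z 39.9 F [ 0.2  0.  -0.5] w 9.4 twist-to-fix [ 0.07  0.03 -0.1 ]
15944
toolx 22 y mid -0.3 wid 9.1 ztop 168.6 axis 173.6
toolx 37 y mid -0.4 wid 9.0 ztop 168.5 axis 173.5
toolx 52 y mid -0.6 wid 9.1 ztop 168.5 axis 173.5
toolx 67 y mid -1.1 wid 27.5 ztop 158.0 axis 163.0
toolx 82 y mid -0.8 wid 9.1 ztop 168.5 axis 173.5
toolx 97 y mid -1.0 wid 9.1 ztop 168.6 axis 173.6
toolx 112 y mid -1.0 wid 8.3 ztop 168.9 axis 173.9
toolx 127 y mid -1.0 wid 5.8 ztop 170.5 axis 175.5
tip tool x 122.86216400085758
neck top st x [-12.5  14.3] y [-9.3  6. ] z 64.8
[]
```

Request:
send_rows --rows '[{"offset":[0,0,0.001],"twist":[0,0,0]},{"offset":[0,0,0],"twist":[0,0,0]},{"offset":[0,0,0],"twist":[0,0,0]},{"offset":[0,0,0],"twist":[0,0,0]},{"offset":[0,0,0],"twist":[0,0,0]}]' --gripper 0.034

```text
t: 30.33
ee_pos: [578.5, -108.8, 220.7]
orientation: [2.454, 1.959, 0.0]
ft_force: [-0.6, 0.5, 0.1]
width: 33.7
```

Request:
send_rows --rows '[{"offset":[0,0,-0.01],"twist":[0,0,0]},{"offset":[0,0,-0.02],"twist":[0,0,0]},{"offset":[0,0,-0.03],"twist":[0,0,0]},{"offset":[0,0,-0.03],"twist":[0,0,0]},{"offset":[0,0,-0.03],"twist":[0,0,0]}]'

```text
t: 30.75
ee_pos: [576.0, -108.9, 340.1]
orientation: [-2.448, -1.953, 0.014]
ft_force: [1.0, -0.8, -0.3]
width: 34.1
```

Request:
send_rows --rows '[{"offset":[-0.01,0,-0.02],"twist":[0,0,0]},{"offset":[-0.02,0,0],"twist":[0,0,0]},{"offset":[-0.02,0,0],"twist":[0,0,0]},{"offset":[-0.01,0,0],"twist":[0,0,0]},{"offset":[0,0,0],"twist":[0,0,0]}]'

```text
t: 31.17
ee_pos: [564.2, -169.2, 374.7]
orientation: [2.451, 1.958, 0.003]
ft_force: [0.4, -0.6, 0.6]
width: 33.9
```

```bash
python3 st.py -90.45; python3 rect.py w32 47 -120 80; python3 - <<'E'
from h import *
S=np.load("S.npy");c,s=np.cos(S[2]),np.sin(S[2])
I=optics.camera_info("wrist");im,d=snap("wrist","w33")
v,u=np.mgrid[0:480,0:640];P=w("wrist",np.c_[u.ravel(),v.ravel()],depth=d.ravel(),info=I)
q=(P[:,:2]-S[:2])@np.array([[c,-s],[s,c]]);ok=d.ravel()>0
for y in(-85,-70,-55,-35,-20,20,35,50):
    k=ok&(abs(q[:,1]-y)<4)&(abs(q[:,0])<12)&(P[:,2]>45)&(P[:,2]<62)
    if k.sum()>5:print(y,k.sum(),"x %.1f ztop %.1f"%(np.median(q[k,0]),np.percentile(P[k,2],95)))
for l,h in(("wide arm low",26),("narrow",42)):
    k=ok&(abs(P[:,2]-h)<2)&(q[:,0]>-44)&(q[:,0]<46)&(abs(q[:,1])<50)&(im.min(2).ravel()>80)
    if k.sum():print(l,k.sum(),np.percentile(q[k],[1,99],axis=0).round(1).tolist(),"z",np.percentile(P[k,2],[5,95]).round(1))
E
```

```text
t31.17 TIP st x 1.0 y -133.2 z 192.7 F [ 0.4 -0.6  0.6] w 33.9 twist-to-fix [ 0.27  0.1  -0.15]
-85 213 x -0.0 ztop 54.2
-70 119 x -0.6 ztop 53.1
-55 108 x -0.5 ztop 53.0
-35 121 x -1.0 ztop 52.6
-20 129 x -0.1 ztop 52.6
20 153 x -0.4 ztop 52.9
35 147 x -0.2 ztop 52.9
wide arm low 355 [[-40.7, -46.4], [18.3, 41.8]] z [24.5 27.2]
narrow 8175 [[-36.2, -46.4], [42.2, 41.9]] z [40.9 43.4]
```

```bash
python3 -c "
from h import *
print(ctrl.close_job())"
```

```text
the job is handed in; nothing more can be done
None
```

I loaded and locked the spindle and handed the job in at about 31 s of the 72 s. No verdict was reported.

**What I did**
- **Wide-slot plate:** I pushed it along the lane. It turned about 37° in the middle gap, where there is no front rail. I gripped it by its bridge to straighten it and drag it to the gap, then pushed it in until it dropped.
- **Narrow-slot plate:** I dragged it along the deck by one arm, then pushed it home round the neck.
- **Pin:** I took it from its rest and pushed it through the eye from the disc side. Then I released it and backed the arm clear.

**Last checks, from the wrist camera in the station frame**
- **Wide-slot plate:** after it dropped, its top read 26.3 mm (26 nominal) with its origin within about 1 mm of the axis in x. It is mostly hidden now, but the part still visible reads about the same height.
- **Narrow-slot plate:** its top is about 42.3 mm (42 nominal), origin near x +3 and y −2, and level.
- **Pin:** it lies level with its axis at about 47.5 mm, and the rod shows on both sides of the neck. The handle is about 88 mm from the eye, so the tip should be about 55 mm past it.

**What I could not confirm**
- My final depth check found no rod points at y = 50, so the tip itself was not seen. The rod was confirmed to about y 35–39, against the 35 mm needed.
- The final close-up was saved but not viewed, because the picture limit was reached.
- I did not re-measure the bottle, disc and beaker at the end. No force readings suggested any contact.

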